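Load the apple dryer and set its damper

ROBOT

A 6-joint arm with a two-finger parallel gripper is mounted at the origin on the work surface. World frame = base frame: x ahead of the robot, y to its left, z up, the work surface at z = 0. Lengths are in m, angles in degrees, forces in N, time in s.
With the tool pointing down it reaches from about 0.35 to 0.875 m from the base axis. Payload 4.2 kg.
Tool frame: the origin (TCP) lies at the very end of the fingers, on their centre line; the grasp point (between the pads) lies 19 mm behind it (r.grip_point_offset is the distance from the TCP to the grasp point, in m); z points along the fingers, y is the line along which they close (so a half turn about z gives the same grasp; the last joint's range is limited). The gripper opens to 87 mm and grips with 3 to 60 N. Pads are 19 mm wide; open, the fingers measure 117 mm over their backs; the gripper's body (75 mm by 190 mm) begins 51 mm behind the grasp point.
Start: joints at [-60.814, 22.042, 0.453, 0, -68.411, -14.817], TCP at [0.155, -0.605, 0.223] pointing down, gripper open.
Joint ranges: [-179.83, 179.83], [-69.29, 118.12], [-61.27, 80.66], [-181.25, 117.63], [-171.15, -9.14], [-177.46, 177.46]. Speed limits (degrees/s): [159.86, 159.86, 180, 180, 180, 180].

INTERFACE

Orientations are given as a 3x3 rotation matrix whose columns are the frame's x, y, z axes.
In Python, from station import r gives the robot as it stands.
- The arm moves only by the tool move_arm, never from a script. Its argument "series" is a list of rows, each a list of 3 entries, a list of its own where there are three numbers: the turn, a rotation vector about the tool's x, y, z as a fraction of full scale, then the shift along the tool's x, y, z as a fraction of full scale, then the opening, from 0 (shut) to 1 (fully open). A call has 1 to 12 rows; each row shifts and turns the commanded pose from where the row before left it, along the tool's axes as they then stand; what a row does not reach is not made up. Full scale, the value 1, is 0.5 m for a shift and 0.1 rad for a turn. A row lasts 1/10 s, in which the tool goes at most 50 mm and 8.59 degrees, less where a joint would pass 70% of its speed; a pose out of reach is approached as far as the arm can. A call with a number of a shift or a turn outside -1 to 1 is refused whole. A call with a gripper value outside its range is refused whole. The fingers move at their own pace and stop on an object; the grip force is fixed at half the most. Time passes only in rows, so rows that do not move let the fingers close. It gives the time, the measured TCP pose, the force, the opening and the grip force at its end, in the units of the state.
- r.sense(): the state, without advancing time (a new reading comes with each control period).
- r.capture(name): name is "scene" or "top" or "wrist"; returns a dict with "img" (420x560x3 uint8, red, green, blue), "fx", "fy", "cx", "cy" (pixels), "origin" and "orientation" of the camera in the world. Camera axes: x right, y up, looking along -z (the intrinsics and any distortion apply to the point x, -y, -z); pixel columns grow to the right and rows downward; lengths in m; the calibration is good to about 2 mm. The wrist camera is an equidistant fisheye: a pixel r from the principal point sees the ray r / f radians off the axis. A picture is of the moment at which its call begins. There is no depth.
- r.finish_job(): hands the job in; it is judged then, once.
Trained networks look in the newest picture that a camera, given by its name, has taken for a name from the list of things; names that differ only in an ending like _2 or _b are one class to them, and where a whole thing is asked for, a point or a joint stands for the part that bears it (a point fixed in the world has none). Each returns a list of dicts, best first, with "score" (0 to 1); they miss things now and then, are a little off and sometimes report something else, mostly with a low value. They report only what shows in the picture. A call takes as long as a camera call. They do not tell look-alikes from the thing itself.
- r.cut_out(target, camera): "pixels" (420x560 bool, what is visible of it) and "centre" ([column, row] in pixels, amid what is visible of it).
- r.pinpoint(target, camera): "centre" ([column, row] in pixels: a listed point, or the origin of a listed thing).
The state is a dict: "time_s": time; "joints": joint angles; "joint_velocities": joint speeds; "effort": joint torques, N m; "tcp_pos": TCP position; "ee_rot": TCP orientation; "wrist_force": force on the tool from outside, world axes, zero at the start; "moment": the same for the moment, N m; "gripper_width": opening from 0.0 (shut) to 1.0 (fully open); "gripper_force": force on a finger pad.
Only numpy, scipy, OpenCV 4.12 (cv2) and the standard library are available. Lean on these libraries where they do the work, as an engineer would, in place of code of your own. Each camera call takes 0.05 s, during which the arm holds its last target. There are 200 camera calls.

TASK

Load the dryer for a run: lift its lid off and lay it on the chopping board, then stack every tray of apple slices that is on the table squarely on the dryer base, each turned so that all its lugs drop fully into the notches below it, and put the lid back on top of the stack, its lugs fully home in the top tray. Set the damper lever on the air duct to half open (45 degrees, its middle mark) and leave it there. Let go of everything, and do not knock over or push away the jars and the tin that stand about.

Things in the scene. Friction and masses are not known exactly. Their poses are not given: they have to be found in the camera images.
- dryer_rim (a point): Grey dryer base, fixed: the centre of its open rim's top plane, 80 mm above the table. Rim 120 (x) by 140 mm (y) outside, walls 6 mm. z up; x runs along the air duct, away from the robot, to the fan box (290 to 430 mm along x, 124 mm high). Mid in each rim side a notch 12 mm deep, through the wall: 39 mm wide in the -x side (to the robot), 23 mm in the others. The lid is seated on it at the start.
- tray1_mid (a point): One of four alike cream trays of apple rings, of which three or four are there. 120 (x) by 140 mm (y), walls 6 mm. Below, mid in each side, in line with the wall, a lug: 9 mm long, 34 mm wide at -x, 18 mm elsewhere, 4 mm narrower over its last 4 mm. They are its feet. Rim 45 mm above their ends, with the base's notches. Point: its centre, 27 mm above the lugs' ends. z up. About 0.16 kg.
- tray2_mid (a point): As tray 1. A lifting bar 12 mm wide, 14 mm high runs all along y through each tray's middle: its top 17 mm, its underside 3 mm above this point, 48 mm free on each side of it; the grid floor is 14 mm below this point.
- tray3_mid (a point): As tray 1. Seated, each tray rests on the rim below with its lugs in that rim's notches (2.5 mm play on either side), one way round only, its x along the base's x; its point is then 18 mm above the rim it rests on, and each tray adds 36 mm to the stack.
- tray4_mid (a point): As tray 1.
- lid_mid (a point): The dryer's lid: a cream plate 120 (x) by 140 mm (y), 6 mm thick, with the same four lugs below as the trays (wide one at -x) and on top a fin handle 12 mm wide, 70 mm long along y, its top 31 mm and its foot 3 mm above this point. Point: the plate's centre, 12 mm above the lugs' ends, 3 mm above the rim on which it is seated. 0.12 kg.
- board_top (a point): Wooden chopping board, fixed, 190 (x) by 180 mm (y) with a short handle at +x: the centre of its top face, 14 mm above the table. Empty at the start. It lies at the left or the right end of the work area, the big jar at the other.
- damper (a joint): Damper lever on the duct: 0 = shut (lever square across the duct, along the dryer's +y), pi/2 = fully open (along the duct, along the dryer's +x, away from the base), growing clockwise seen from above. Half open is pi/4, the middle one of three marks on the plate below it. It stays where it is left; about 2 N at the grip moves it.
- damper_pivot (a point): On the lever's upright axis, 165 mm from the dryer's axis along its +x, 100 mm above the table. Its axes are the dryer's.
- damper_grip (a point): On the lever, 60 mm from the pivot, where it can be pinched from above: mid-height of the bar (12 mm wide, 18 mm high, 102 mm above the table), which ends 83 mm from the pivot. y points outward along the lever. The marked plate lies 11 mm below the bar's underside, and reaches 48 mm from the pivot; the duct's top is 72 mm above the table.
- crock: Big green glass jar with a steel lid, diameter 96 mm, 130 mm high, origin under its centre; to be left alone.
- honey: Jar of honey, diameter 56 mm, 75 mm high; origin under its centre; to be left alone.
- tin: Small tin, diameter 52 mm, 60 mm high; origin under its centre; to be left alone. Fixed things beyond the trays: a mug, a milk carton (180 mm high), a kettle (220 mm) and a pot, all more than 0.8 m from the robot; plates, a fruit crate and a spoon lie out at the sides.
Mind the look-alikes: they are no part of the job. What is shaped like the part that bears lid_mid but green is not meant.

How it is judged (in metres and radians):
On the way, in this order (a step that is already met when the one before it is completed fails the run):
1. the lid lies on the chopping board, let go (x of lid_mid in the frame of board_top between -0.08 and 0.08 m and y of lid_mid in the frame of board_top between -0.08 and 0.08 m and z of lid_mid in the frame of board_top between 0.005 and 0.018 m and angle between lid_mid's own z axis and vertical below 0.15 rad and linear speed of lid below 0.02 m/s and contact force between the fingers and lid below 0.2 N), for 0.2 s.
2. every tray present is stacked on the dryer base, its lugs in the notches below (horizontal distance between each of tray1_mid, tray2_mid, tray3_mid, tray4_mid and dryer_rim below 0.012 m and angle between each of tray1_mid, tray2_mid, tray3_mid, tray4_mid's own z axis and vertical below 0.05 rad and angle between the x axis of each of tray1_mid, tray2_mid, tray3_mid, tray4_mid and the x axis of dryer_rim, either way round below 0.15 rad and (z of tray1_mid in the frame of dryer_rim between 0.0145 and 0.0215 m or z of tray1_mid in the frame of dryer_rim between 0.0505 and 0.0575 m or z of tray1_mid in the frame of dryer_rim between 0.0865 and 0.0935 m or z of tray1_mid in the frame of dryer_rim between 0.1225 and 0.1295 m) and (z of tray2_mid in the frame of dryer_rim between 0.0145 and 0.0215 m or z of tray2_mid in the frame of dryer_rim between 0.0505 and 0.0575 m or z of tray2_mid in the frame of dryer_rim between 0.0865 and 0.0935 m or z of tray2_mid in the frame of dryer_rim between 0.1225 and 0.1295 m) and (z of tray3_mid in the frame of dryer_rim between 0.0145 and 0.0215 m or z of tray3_mid in the frame of dryer_rim between 0.0505 and 0.0575 m or z of tray3_mid in the frame of dryer_rim between 0.0865 and 0.0935 m or z of tray3_mid in the frame of dryer_rim between 0.1225 and 0.1295 m) and (z of tray4_mid in the frame of dryer_rim between 0.0145 and 0.0215 m or z of tray4_mid in the frame of dryer_rim between 0.0505 and 0.0575 m or z of tray4_mid in the frame of dryer_rim between 0.0865 and 0.0935 m or z of tray4_mid in the frame of dryer_rim between 0.1225 and 0.1295 m)), for 0.2 s.
3. the lid is back on the top tray, its lugs in the notches (horizontal distance between lid_mid and dryer_rim below 0.012 m and angle between lid_mid's own z axis and vertical below 0.05 rad and angle between the x axis of lid_mid and the x axis of dryer_rim, either way round below 0.15 rad and (z of lid_mid in the frame of dryer_rim between 0.1075 and 0.1145 m or z of lid_mid in the frame of dryer_rim between 0.1435 and 0.1505 m)), for 0.2 s.
At the end, for the whole second after the job is handed in: Every tray present is stacked on the dryer base, the lid on top, each within 12 mm of the base's axis, level (0.05 rad), turned as the base (0.15 rad) and fully down (3.5 mm), at rest and let go; the damper is at 45 degrees within 6 (all of step 2 and all of step 3 and linear speed of each of tray1, tray2, tray3, tray4, lid below 0.02 m/s and contact force between the fingers and tray1 below 0.2 N and contact force between the fingers and tray2 below 0.2 N and contact force between the fingers and tray3 below 0.2 N and contact force between the fingers and tray4 below 0.2 N and contact force between the fingers and lid below 0.2 N and value of joint damper between 0.68 and 0.89 rad and velocity of joint damper between -0.05 and 0.05 rad/s); the robot touches nothing.
It fails at once if a jar or the tin was pushed away (distance of any of crock, honey, tin from where it was at the start of the episode above 0.05 m).
It fails at once if a jar or the tin was knocked over (angle between any of crock, honey, tin's own z axis and vertical above 0.6 rad).
Of tray1, tray2, tray3, tray4 only 3 to 4 are there at a start; the rules pass over those that are not, and their reading is None.
At some moment in a run one of tray1, tray2, tray3, tray4 may be knocked a few centimetres aside while the robot is not near it.
Once in a run the grip may slacken for a moment while it holds something.
It also fails if it takes over 210 s, if anything falls off the work surface, if the arm or the gripper's body presses on something with over 40 N, if the wrist force passes 120 N, or if a joint passes its speed limit or range.

## Working session

There is one attempt and no reset: what is moved stays moved. The work goes in short steps, Python scripts to look and compute and a tool call to move; the robot and the scene stay as the last step left them, time stands still between calls to the robot, and variables do not carry over. Pictures are saved under pics/ and viewed, at most 14 in all, crops included, and the job is handed in when it is done.

Besides the shell and the picture viewer there is one more tool, called after "Emit:" as name(argument=value, ...), one argument or row to a line, values as JSON. move_arm: Moves the arm, as the interface text tells. Its arguments: {"type":"object","properties":{"series":{"type":"array"}},"required":["series"]}

```bash
mkdir -p pics; ls; cat > h.py <<'E'
import numpy as np, cv2
from station import r
def cap(n,save=None):
    c=r.capture(n)
    if save: cv2.imwrite('pics/'+save,c['img'][:,:,::-1])
    return c
def ray(c,px):
    x=(px[0]-c['cx'])/c['fx'];y=(px[1]-c['cy'])/c['fy']
    if c.get('_w'):
        t=np.hypot(x,y);s=np.sin(t)/max(t,1e-9);d=np.array([x*s,-y*s,-np.cos(t)])
    else: d=np.array([x,-y,-1.])
    return np.array(c['origin']),np.array(c['orientation'])@d
def at(c,px,z):
    o,d=ray(c,px);return o+d*(z-o[2])/d[2]
def proj(c,p):
    v=np.array(c['orientation']).T@(np.array(p)-np.array(c['origin']));a=np.array([v[0],-v[1]]);w=-v[2]
    if c.get('_w'):
        n=np.hypot(*a);a=a/n*np.arctan2(n,w)
    else:a=a/w
    return np.array([c['cx']+c['fx']*a[0],c['cy']+c['fy']*a[1]])
E
cat > a.py <<'E'
from h import *
for n in ['top','scene']:
    c=cap(n,n+'0.png');print(n,{k:(np.round(c[k],3).tolist()) for k in c if k!='img'})
    for t,z in [('tray1_mid',.027),('lid_mid',.083),('dryer_rim',.08),('board_top',.014),('damper_pivot',.1),('damper_grip',.102),('crock',0),('honey',0),('tin',0)]:
        for d in r.pinpoint(t,n): print(t,round(d['score'],2),np.round(d['centre'],1),at(c,d['centre'],z).round(3))
E
python3 a.py
```

```text
pics
top {'fx': 524.588, 'fy': 524.588, 'cx': 287.952, 'cy': 209.402, 'origin': [0.291, 0.022, 1.825], 'orientation': [[0.017, 0.997, -0.075], [-1.0, 0.017, 0.005], [0.006, 0.075, 0.997]]}
tray1_mid 0.89 [214.5 163.1] [0.582 0.27  0.027]
lid_mid 0.76 [289.2 202.7] [0.445 0.01  0.083]
lid_mid 0.64 [199.7 281.2] [0.18  0.3   0.083]
lid_mid 0.17 [426.6 187.7] [ 0.503 -0.449  0.083]
board_top 0.67 [427.9 187.1] [ 0.514 -0.472  0.014]
board_top 0.66 [154.6 180.1] [0.521 0.478 0.014]
damper_pivot 0.77 [283.5 156.2] [0.598 0.032 0.1  ]
damper_pivot 0.27 [368.8 218.3] [ 0.396 -0.253  0.1  ]
damper_grip 0.6 [153.5 180.7] [0.508 0.46  0.102]
damper_grip 0.56 [281.  140.1] [0.651 0.041 0.102]
damper_grip 0.23 [413.3 236.7] [ 0.338 -0.399  0.102]
crock 0.61 [154.5 180.9] [0.52  0.482 0.   ]
honey 0.51 [415.6 239.6] [ 0.331 -0.432  0.   ]
honey 0.18 [154.9 181.5] [0.518 0.48  0.   ]
tin 0.77 [172.8 229.6] [0.351 0.412 0.   ]
scene {'fx': 518.815, 'fy': 518.815, 'cx': 281.694, 'cy': 207.013, 'origin': [1.625, -0.136, 1.129], 'orientation': [[0.119, -0.638, 0.761], [0.993, 0.071, -0.096], [0.007, 0.767, 0.642]]}
tray1_mid 0.85 [369.9 259. ] [0.586 0.26  0.027]
tray1_mid 0.48 [281.5 216.3] [0.365 0.023 0.027]
tray1_mid 0.34 [434.8 243.7] [0.544 0.474 0.027]
lid_mid 0.96 [281.8 214.6] [0.421 0.016 0.083]
lid_mid 0.82 [356.5 178.2] [0.263 0.289 0.083]
board_top 0.91 [115.9 263.9] [ 0.508 -0.487  0.014]
board_top 0.51 [297.1 257.8] [0.544 0.048 0.014]
damper_grip 0.49 [300.  261.5] [0.644 0.04  0.102]
crock 0.91 [435.6 242.6] [0.513 0.493 0.   ]
crock 0.53 [140.3 228.7] [ 0.344 -0.433  0.   ]
honey 0.66 [139.7 227.3] [ 0.337 -0.435  0.   ]
```

View pics/top0.png

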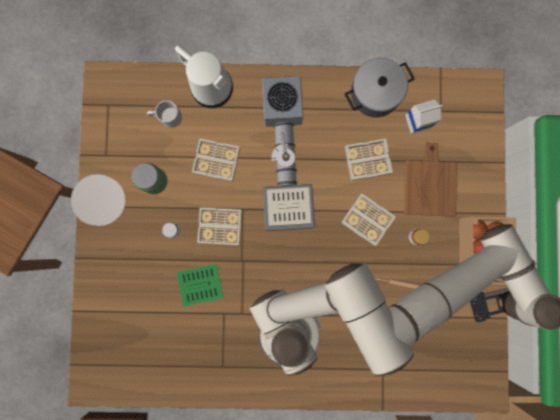

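View pics/scene0.png

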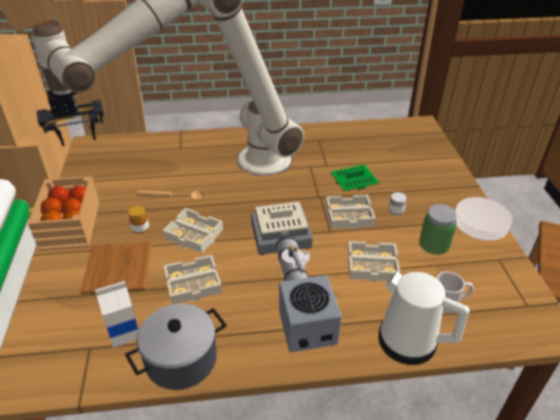

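Top view: the grey dryer with the cream lid is at (288,207). The green look-alike is at (200,285), flat on the table, and I reject it. There are four trays, at (216,159), (220,226), (369,159) and (369,219). The board is at (431,187), crock (148,178), tin (170,230), honey (420,237).

Candidates for lid_mid are the cream lid at (289,203), the green one at (200,281) and a board false hit at (427,188). I choose the cream one on the dryer.

```bash
cat >> h.py <<'E'
def plan(p,yaw=None):
    """tool-frame shift (fractions) to TCP p; turn about tool z (units of 0.1 rad) so tool y is along world yaw (deg), mod 180"""
    s=r.sense();R=np.array(s['ee_rot']);t=np.array(s['tcp_pos'])
    print('t',round(s['time_s'],2),'tcp',t.round(4),'yaw y',np.degrees(np.arctan2(R[1,1],R[0,1])).round(2),'zax',R[:,2].round(4),'j6',round(s['joints'][5],1),'w',round(s['gripper_width'],3))
    d=R.T@(np.array(p)-t)/.5
    turn=None
    if yaw is not None:
        dy=(yaw-np.degrees(np.arctan2(R[1,1],R[0,1]))+90)%180-90
        turn=-dy/np.degrees(.1)
    print('shift',d.round(4),'turn z',turn if turn is None else round(turn,3))
E
python3 -c "
from h import *
plan([.40,0.0,.42],0)
c=cap('wrist');s=r.sense();R=np.array(s['ee_rot']);print(R.round(3).tolist(),(R.T@(np.array(c['origin'])-np.array(s['tcp_pos']))).round(3),(R.T@np.array(c['orientation'])).round(3).tolist(),c['fx'],c['cx'],c['cy'])"
```

```text
t 1.0 tcp [ 0.1551 -0.6054  0.2226] yaw y 104.37 zax [ 0.  0. -1.] j6 -14.8 w 1.006
shift [-0.7749  1.0514 -0.3949] turn z -13.201
[[-0.969, -0.248, -0.0], [-0.248, 0.969, -0.0], [0.0, -0.0, -1.0]] [ 0.071  0.    -0.161] [[0.001, 0.966, 0.26], [1.0, -0.001, -0.0], [0.0, 0.26, -0.966]] 325.19226210127806 274.3661572648157 206.75022959156558
```

Emit:
move_arm(
  series=[
    [[0,0,0],[0,0,-0.1],0.5],
    [[0,0,0],[0,0,-0.1],0.5],
    [[0,0,0],[0,0,-0.1],0.5],
    [[0,0,0],[0,0,-0.1],0.5],
    [[0,0,0],[-0.04,0.055,0],0.5],
    [[0,0,0],[-0.04,0.055,0],0.5],
    [[0,0,0],[-0.04,0.055,0],0.5],
    [[0,0,0],[-0.04,0.055,0],0.5],
    [[0,0,0],[-0.04,0.055,0],0.5],
    [[0,0,0],[-0.04,0.055,0],0.5],
    [[0,0,0],[-0.04,0.055,0],0.5],
    [[0,0,0],[-0.04,0.055,0],0.5],
  ],
)

```text
time_s: 2.25
tcp_pos: [0.2556, -0.3513, 0.4227]
ee_rot: [[-0.969, -0.248, 0.001], [-0.248, 0.969, -0.0], [-0.0, -0.0, -1.0]]
wrist_force: [0.6, -1.6, 0.2]
gripper_width: 0.503
gripper_force: 0.0
```

Emit:
move_arm(
  series=[
    [[0,0,0],[-0.045,0.06,0],0.5],
    [[0,0,0],[-0.045,0.06,0],0.5],
    [[0,0,0],[-0.045,0.06,0],0.5],
    [[0,0,0],[-0.045,0.06,0],0.5],
    [[0,0,0],[-0.045,0.06,0],0.5],
    [[0,0,0],[-0.045,0.06,0],0.5],
    [[0,0,0],[-0.045,0.06,0],0.5],
    [[0,0,0],[-0.045,0.06,0],0.5],
    [[0,0,0],[-0.045,0.06,0],0.5],
    [[0,0,0],[-0.045,0.06,0],0.5],
    [[0,0,0],[0,0,0],0.5],
    [[0,0,0],[0,0,0],0.5],
  ],
)

```text
time_s: 3.45
tcp_pos: [0.399, -0.0056, 0.4225]
ee_rot: [[-0.968, -0.25, -0.001], [-0.25, 0.968, -0.0], [0.001, -0.0, -1.0]]
wrist_force: [0.3, 0.5, 0.0]
gripper_width: 0.501
gripper_force: 0.0
```

```bash
cat > w.py <<'E'
import sys
from h import *
c=cap('wrist',sys.argv[1]);c['_w']=1
plan([.42,0.0,.42],0)
for t,z in [('tray1_mid',.027),('lid_mid',.083),('dryer_rim',.08),('board_top',.014),('damper_pivot',.1),('damper_grip',.102),('crock',0),('honey',0),('tin',0)]:
    for d in r.pinpoint(t,'wrist'): print(t,round(d['score'],2),np.round(d['centre'],1),at(c,d['centre'],z).round(4))
E
python3 w.py w1.png
```

```text
t 3.5 tcp [ 0.3988 -0.0063  0.4227] yaw y 104.4 zax [-0.e+00 -2.e-04 -1.e+00] j6 -98.3 w 0.502
shift [-0.0441  0.0016  0.0053] turn z -13.195
lid_mid 0.96 [459.5  95.3] [0.1922 0.2648 0.083 ]
lid_mid 0.94 [279.7 193.3] [0.4366 0.013  0.083 ]
dryer_rim 0.28 [408.9 181.9] [0.363  0.2169 0.08  ]
board_top 0.74 [ 45.3 166.4] [ 0.5139 -0.4763  0.014 ]
board_top 0.73 [472.1 192.9] [0.3479 0.3997 0.014 ]
damper_pivot 0.97 [261.7 285.9] [0.5943 0.0231 0.1   ]
damper_grip 0.45 [261.5 318.9] [0.6593 0.0385 0.102 ]
crock 0.71 [467.5 271.4] [0.5189 0.4814 0.    ]
honey 0.72 [74.8 92.4] [ 0.3515 -0.4331  0.    ]
honey 0.19 [409.5 180.8] [ 0.3658  0.2555 -0.    ]
honey 0.16 [136.3 127.1] [ 0.3963 -0.2752  0.    ]
```

View pics/w1.png

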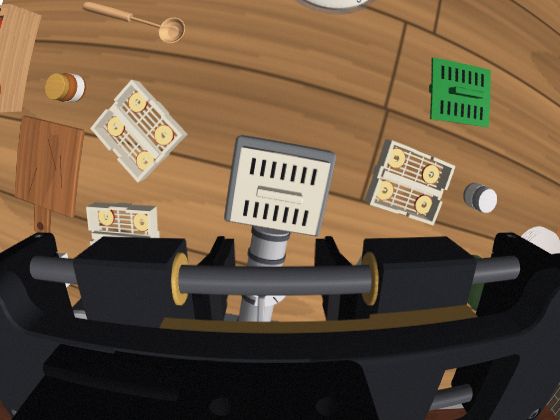

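The wrist view shows the cream lid on the grey base at (281,186) with its fin at (280,193), and the duct below it at (268,250). The green look-alike at (460,92) is lying on the table. Next I fit poses by silhouette.

```bash
cat >> h.py <<'E'
from scipy.optimize import minimize
def hullmask(c,x,y,a,z0,z1,sx=.06,sy=.07):
    ca,sa=np.cos(a),np.sin(a)
    P=[proj(c,[x+ca*u-sa*v,y+sa*u+ca*v,z]) for u in(-sx,sx) for v in(-sy,sy) for z in(z0,z1)]
    m=np.zeros(c['img'].shape[:2],np.uint8)
    h=cv2.convexHull((np.array(P)*16).astype(np.float32)).astype(np.int32)
    cv2.fillConvexPoly(m,h,1,shift=4);return m>0
def fit(c,mask,z0,z1,x0,y0,sx=.06,sy=.07):
    n,l,st,_=cv2.connectedComponentsWithStats(mask.astype(np.uint8))
    mk=(l==1+np.argmax(st[1:,4])).astype(np.uint8)
    cs,_=cv2.findContours(mk,cv2.RETR_EXTERNAL,cv2.CHAIN_APPROX_NONE)
    m=np.zeros_like(mk);cv2.fillConvexPoly(m,cv2.convexHull(np.vstack(cs)),1);m=cv2.GaussianBlur(m.astype(float),(0,0),1)
    f=lambda q:np.abs(cv2.GaussianBlur(hullmask(c,*q,z0,z1,sx,sy).astype(float),(0,0),1)-m).sum()/m.sum()
    best=None
    for a in np.radians(range(-90,90,15)):
        o=minimize(f,[x0,y0,a],method='Nelder-Mead',options=dict(initial_simplex=[[x0,y0,a],[x0+.01,y0,a],[x0,y0+.01,a],[x0,y0,a+.15]],xatol=1e-4,fatol=1e-5))
        if best is None or o.fun<best.fun: best=o
    return best.x[0],best.x[1],np.degrees(best.x[2]),best.fun
def warp(c,x,y,a,z,k=2,hw=.085):
    """rectified view in plane z: image right=+v(-y..) up = object +x"""
    n=int(2*hw*1000*k);a=np.radians(a)
    mx=np.zeros((n,n),np.float32);my=mx.copy()
    for i in range(n):
        for j in range(n):
            u=hw-i/1000/k;v=hw-j/1000/k
            mx[i,j],my[i,j]=proj(c,[x+np.cos(a)*u-np.sin(a)*v,y+np.sin(a)*u+np.cos(a)*v,z])
    return cv2.remap(c['img'][:,:,::-1].copy(),mx,my,cv2.INTER_CUBIC)
E
cat > f.py <<'E'
import sys
from h import *
def fitall(name,targets,save=None):
    c=cap(name,save)
    if name=='wrist': c['_w']=1
    out=[]
    for t,z0,z1 in targets:
        for d in r.cut_out(t,name):
            if d['score']<.3: continue
            p=at(c,d['centre'],(z0+z1)/2)
            q=fit(c,d['pixels'],z0,z1,p[0],p[1]);out.append((t,q))
            print(t,round(d['score'],2),np.round(d['centre']),int(d['pixels'].sum()),np.round(q,4))
    return c,out
if __name__=='__main__':
    c,o=fitall('wrist',[('tray1_mid',0,.045),('lid_mid',.08,.086),('damper',.093,.111)])
    W=[warp(c,q[0],q[1],q[2],.045 if t[0]=='t' else .086) for t,q in o[:4]]
    while len(W)<4: W.append(W[0]*0)
    cv2.imwrite('pics/'+sys.argv[1],cv2.resize(np.vstack([np.hstack(W[:2]),np.hstack(W[2:4])]),(600,600)))
    c,o=fitall('top',[('tray1_mid',0,.045),('lid_mid',.08,.086)])
E
python3 f.py m1.png
```

```text
lid_mid 0.84 [278. 190.] 6475 [0.4347 0.0114 4.9479 0.0174]
lid_mid 0.74 [457.  93.] 3555 [ 0.1823  0.273  14.7261  0.2536]
damper 0.54 [263. 306.] 161 [ 1.173100e+00  8.620000e-02 -2.781211e+02  1.000000e+00]
damper 0.38 [121. 217.] 2249 [ 0.5557 -0.2389 56.8474  1.0264]
tray1_mid 0.85 [217. 163.] 1288 [  0.5935   0.267  -12.4202   0.0387]
lid_mid 0.62 [299. 219.] 89 [ 3.99900e-01 -2.28000e-02  4.52117e+01  1.42353e+01]
lid_mid 0.55 [199. 285.] 1435 [ 0.1697  0.3009 14.3935  0.0962]
lid_mid 0.36 [370. 219.] 1132 [ 3.93600e-01 -2.51100e-01 -3.38355e+01  3.34000e-02]
```

View pics/m1.png

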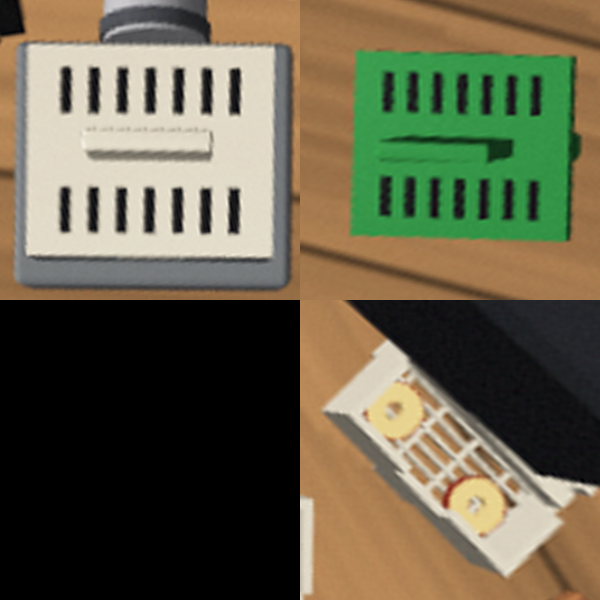

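The crop (top left) confirms the cream lid on the grey base, with its fin at (148,143) along the base's y. The green one, at top right, is the look-alike.

Emit:
move_arm(
  series=[
    [[0,0,-1],[0,0,0],0.5],
    [[0,0,-1],[0,0,0],0.5],
    [[0,0,-1],[0,0,0],0.5],
    [[0,0,-1],[0,0,0],0.5],
    [[0,0,-1],[0,0,0],0.5],
    [[0,0,-1],[0,0,0],0.5],
    [[0,0,-1],[0,0,0],0.5],
    [[0,0,-1],[0,0,0],0.5],
    [[0,0,-1],[0,0,0],0.5],
    [[0,0,-1],[0,0,0],0.5],
    [[0,0,-1],[0,0,0],0.5],
    [[0,0,-1],[0,0,0],0.5],
  ],
)

```text
time_s: 5.5
tcp_pos: [0.399, -0.0061, 0.4225]
ee_rot: [[-0.116, -0.993, -0.0], [-0.993, 0.116, -0.0], [0.0, 0.0, -1.0]]
wrist_force: [0.0, -0.1, 0.5]
gripper_width: 0.499
gripper_force: 0.0
```

Emit:
move_arm(
  series=[
    [[0,0,-1],[0,0,0],0.5],
    [[0,0,-1],[0,0,0],0.5],
    [[0,0,-0.07],[0,0,0],0.5],
    [[0,0,0],[0,0,0],0.5],
  ],
)

```text
time_s: 5.9
tcp_pos: [0.399, -0.0061, 0.4225]
ee_rot: [[0.085, -0.996, -0.0], [-0.996, -0.085, -0.0], [0.0, 0.0, -1.0]]
wrist_force: [0.1, 0.8, -0.8]
gripper_width: 0.497
gripper_force: 0.0
```

```bash
python3 - <<'E'
from h import *
from f import fitall
plan([.4347,.0114,.15],5)
c,o=fitall('wrist',[('tray1_mid',0,.045),('lid_mid',.08,.086)],'w2.png')
for t in ['damper_pivot','damper_grip']:
    for d in r.pinpoint(t,'wrist'): print(t,round(d['score'],2),np.round(d['centre'],1),at(c,d['centre'],.101).round(4))
E
```

```text
t 5.9 tcp [ 0.399  -0.0061  0.4225] yaw y -175.12 zax [-1.e-04 -1.e-04 -1.e+00] j6 -17.8 w 0.497
shift [-0.0289 -0.0741  0.545 ] turn z -0.021
lid_mid 0.96 [251. 175.] 6613 [0.4346 0.0113 4.3721 0.0148]
damper_pivot 0.77 [145.7 179.6] [0.6008 0.0256 0.101 ]
damper_pivot 0.47 [287.3  18.1] [ 0.3993 -0.2363  0.101 ]
damper_grip 0.6 [114.5 187.1] [0.6585 0.0417 0.101 ]
```

View pics/w2.png

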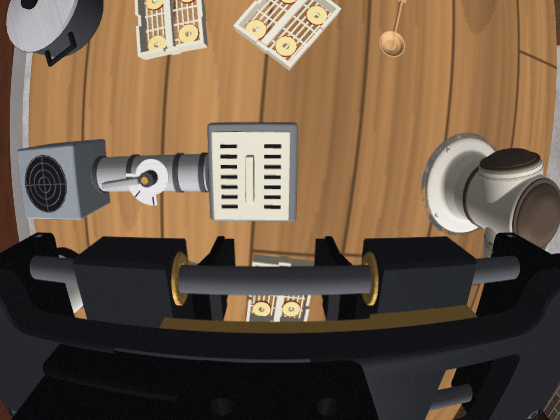

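Wrist view after the turn: lid centre at (251,171), fin at (249,178) along the image rows, damper pivot at (147,180). The lever points left, away from the base, so the damper is near fully open.

Emit:
move_arm(
  series=[
    [[0,0,0],[-0.014,-0.037,0.08],0.5],
    [[0,0,0],[-0.0149,-0.0371,0.08],0.5],
    [[0,0,0],[0,0,0.08],0.5],
    [[0,0,0],[0,0,0.08],0.5],
    [[0,0,0],[0,0,0.08],0.5],
    [[0,0,0],[0,0,0.08],0.5],
    [[0,0,0],[0,0,0.08],0.5],
    [[0,0,0],[0,0,0.06],0.5],
    [[0,0,0],[0,0,0.043],0.5],
    [[0,0,0],[0,0,0],0.5],
  ],
)

```text
time_s: 7.15
tcp_pos: [0.4335, 0.011, 0.089]
ee_rot: [[0.086, -0.996, -0.005], [-0.996, -0.086, -0.002], [0.002, 0.005, -1.0]]
wrist_force: [0.1, -0.7, 0.4]
gripper_width: 0.497
gripper_force: 0.0
```

Emit:
move_arm(
  series=[
    [[0,0,0],[0,0,0],0],
    [[0,0,0],[0,0,0],0],
    [[0,0,0],[0,0,0],0],
    [[0,0,0],[0,0,0],0],
    [[0,0,0],[0,0,0],0],
    [[0,0,0],[0,0,0],0],
  ],
)

```text
time_s: 7.75
tcp_pos: [0.435, 0.0116, 0.0917]
ee_rot: [[0.087, -0.996, 0.001], [-0.996, -0.087, 0.0], [-0.0, -0.001, -1.0]]
wrist_force: [-1.6, 0.4, 4.1]
gripper_width: 0.132
gripper_force: 30.0
```

```bash
python3 -c "
from h import *
plan([.4347,.0114,.25],5)"
```

```text
t 7.75 tcp [0.435  0.0116 0.0917] yaw y -175.02 zax [ 1.e-03  3.e-04 -1.e+00] j6 -18.1 w 0.132
shift [ 2.000e-04  3.000e-04 -3.167e-01] turn z -0.003
```

Emit:
move_arm(
  series=[
    [[0,0,0],[0,0,-0.02],0],
    [[0,0,0],[0,0,-0.04],0],
    [[0,0,0],[0,0,-0.08],0],
    [[0,0,0],[0,0,-0.08],0],
    [[0,0,0],[0,0,-0.06],0],
    [[0,0,0],[0,0,-0.04],0],
    [[0,0,0],[0.02,0,0],0],
    [[0,0,0],[0.04,0,0],0],
    [[0,0,0],[0.06,0,0],0],
    [[0,0,0],[0.08,0,0],0],
    [[0,0,0],[0.08,0,0],0],
    [[0,0,0],[0.08,0,0],0],
  ],
)

```text
time_s: 8.95
tcp_pos: [0.4492, -0.1696, 0.2498]
ee_rot: [[0.087, -0.996, -0.003], [-0.996, -0.087, 0.001], [-0.001, 0.002, -1.0]]
wrist_force: [0.6, -0.0, -0.9]
gripper_width: 0.133
gripper_force: 30.0
```

Emit:
move_arm(
  series=[
    [[0,0,0],[0.08,-0.01,0],0],
    [[0,0,0],[0.08,-0.01,0],0],
    [[0,0,0],[0.08,-0.01,0],0],
    [[0,0,0],[0.08,0,0],0],
    [[0,0,0],[0.08,0,0],0],
    [[0,0,0],[0.08,0,0],0],
    [[0,0,0],[0.08,0,0],0],
    [[0,0,0],[0.04,0,0],0],
    [[0,0,0],[0.02,0,0],0],
    [[0,0,0],[0,0,0],0],
  ],
)

```text
time_s: 9.95
tcp_pos: [0.4913, -0.4761, 0.249]
ee_rot: [[0.085, -0.996, -0.003], [-0.996, -0.085, 0.002], [-0.002, 0.002, -1.0]]
wrist_force: [-0.3, 0.4, -0.8]
gripper_width: 0.136
gripper_force: 30.0
```

```bash
python3 -c "
from h import *
plan([.492,-.475,.036],5)"
```

```text
t 9.95 tcp [ 0.4913 -0.4761  0.249 ] yaw y -175.11 zax [-0.0026  0.0021 -1.    ] j6 35.5 w 0.136
shift [-0.001  -0.0027  0.426 ] turn z -0.02
```

Emit:
move_arm(
  series=[
    [[0,0,0],[0,0,0.08],0],
    [[0,0,0],[0,0,0.08],0],
    [[0,0,0],[0,0,0.08],0],
    [[0,0,0],[0,0,0.08],0],
    [[0,0,0],[0,0,0.05],0],
    [[0,0,0],[0,0,0.03],0],
    [[0,0,0],[0,0,0.02],0],
    [[0,0,0],[0,0,0.006],0],
    [[0,0,0],[0,0,0],0],
    [[0,0,0],[0,0,0],0.5],
    [[0,0,0],[0,0,0],0.5],
    [[0,0,0],[0,0,0],0.5],
  ],
)

```text
time_s: 11.15
tcp_pos: [0.4927, -0.4758, 0.0393]
ee_rot: [[0.087, -0.996, 0.002], [-0.996, -0.087, -0.001], [0.001, -0.002, -1.0]]
wrist_force: [0.7, 0.2, -0.7]
gripper_width: 0.325
gripper_force: 0.0
```

Emit:
move_arm(
  series=[
    [[0,0,0],[0,0,0],0.5],
    [[0,0,0],[0,0,0],0.5],
    [[0,0,0],[0,0,-0.04],0.5],
    [[0,0,0],[0,0,-0.08],0.5],
    [[0,0,0],[0,0,-0.1],0.5],
    [[0,0,0],[0,0,-0.1],0.5],
    [[0,0,0],[0,0,-0.1],0.5],
    [[0,0,0],[0,0,-0.1],0.5],
    [[0,0,0],[0,0,-0.1],0.5],
    [[0,0,0],[0,0,-0.1],0.5],
    [[0,0,0],[0,0,0],0.5],
  ],
)

```text
time_s: 12.25
tcp_pos: [0.493, -0.4772, 0.408]
ee_rot: [[0.086, -0.996, 0.013], [-0.996, -0.086, -0.012], [0.013, -0.012, -1.0]]
wrist_force: [-0.3, 0.0, 1.1]
gripper_width: 0.502
gripper_force: 0.0
```

```bash
python3 - <<'E'
from h import *
from f import fitall
plan([.43,-.1,.42],5)
c,o=fitall('wrist',[('tray1_mid',0,.045),('lid_mid',.023,.029)],'w3.png')
c,o=fitall('top',[('tray1_mid',0,.045)])
c,o=fitall('scene',[('tray1_mid',0,.045)])
E
```

```text
t 12.25 tcp [ 0.493  -0.4772  0.408 ] yaw y -175.04 zax [ 0.0129 -0.0118 -0.9998] j6 35.5 w 0.502
shift [-0.762   0.0599 -0.0345] turn z -0.007
lid_mid 0.86 [276. 166.] 5831 [ 0.4926 -0.4759  4.8101  0.0081]
tray1_mid 0.87 [214. 159.] 1326 [  0.5941   0.2673 -10.5487   0.024 ]
tray1_mid 0.67 [371. 263.] 1742 [  0.5929   0.2651 -12.7137   0.0963]
```

View pics/w3.png

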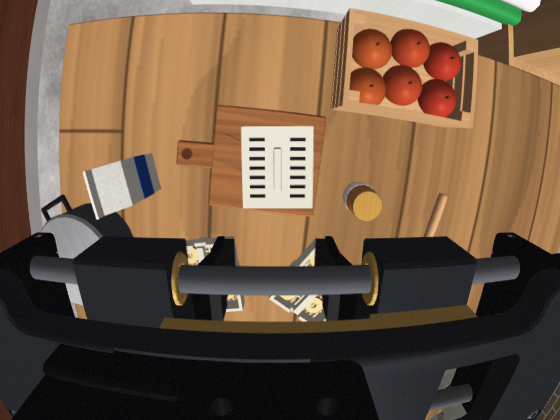

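The wrist view shows the lid flat on the board at (276,166). Next, the right-hand trays.

Emit:
move_arm(
  series=[
    [[0,0,0],[-0.08,-0.01,-0.02],0.5],
    [[0,0,0],[-0.09,-0.01,0],0.5],
    [[0,0,0],[-0.09,0,0],0.5],
    [[0,0,0],[-0.09,0,0],0.5],
    [[0,0,0],[-0.09,0,0],0.5],
    [[0,0,0],[-0.08,0,0],0.5],
    [[0,0,0],[-0.04,0,0],0.5],
    [[0,0,0],[0,0,0],0.5],
    [[0,0,0],[0,0,0],0.5],
  ],
)

```text
time_s: 13.5
tcp_pos: [0.4778, -0.1954, 0.4077]
ee_rot: [[0.088, -0.996, -0.001], [-0.996, -0.088, -0.0], [0.0, 0.001, -1.0]]
wrist_force: [0.7, -0.2, 0.1]
gripper_width: 0.501
gripper_force: 0.0
```

```bash
python3 - <<'E'
from h import *
from f import fitall
plan([.43,-.1,.42],5)
c,o=fitall('wrist',[('tray1_mid',0,.045)],'w4.png')
W=[cv2.resize(warp(c,q[0],q[1],q[2],.045),(500,500)) for t,q in o[:2]]
if W: cv2.imwrite('pics/m4.png',cv2.resize(np.hstack(W),(400*len(W),400)))
E
```

```text
t 13.5 tcp [ 0.4778 -0.1954  0.4077] yaw y -174.96 zax [-8.e-04 -2.e-04 -1.e+00] j6 9.2 w 0.501
shift [-0.1985  0.0784 -0.0246] turn z 0.007
```

```bash
cat > g.py <<'E'
import sys
from h import *
def trays(c,z0=0.,z1=.045,dbg=False,amin=1500):
    hsv=cv2.cvtColor(c['img'],cv2.COLOR_RGB2HSV)
    m=((hsv[...,1]<75)&(hsv[...,2]>75)).astype(np.uint8)
    m[235:]=0
    m=cv2.morphologyEx(m,cv2.MORPH_CLOSE,np.ones((13,13)))
    n,l,st,ce=cv2.connectedComponentsWithStats(m);out=[]
    for i in range(1,n):
        if st[i,4]>amin:
            p=at(c,ce[i],(z0+z1)/2)
            q=fit(c,l==i,z0,z1,p[0],p[1]);print(ce[i].round(),st[i,4],np.round(q,4))
            if q[3]<.12: out.append(q)
    return out
if __name__=='__main__':
    c=cap('wrist','w_%s.png'%sys.argv[1]);c['_w']=1
    for t in ['tray1_mid']:
        for d in r.cut_out(t,'wrist'): print('net',round(d['score'],2),np.round(d['centre']),d['pixels'].sum())
    o=trays(c)
    W=[cv2.resize(warp(c,q[0],q[1],q[2],.045),(400,400)) for q in o[:2]]
    V=[cv2.resize(c['img'][:,:,::-1],(400*len(W),300*len(W)))[:200*len(W)]] if W else []
    if W: cv2.imwrite('pics/m_%s.png'%sys.argv[1],np.hstack(W))
    else: cv2.imwrite('pics/m_%s.png'%sys.argv[1],c['img'][:,:,::-1])
E
python3 g.py 4
```

```text
[ 50. 111.] 11762 [ 0.8913 -0.2835 22.7902  0.6965]
[122.  20.] 2787 [ 0.7812 -0.4725  9.8272  0.1487]
[280.  20.] 2978 [ 0.4923 -0.4817  4.5436  0.0354]
[201. 119.] 6178 [ 6.07000e-01 -2.61700e-01  1.12625e+01  9.90000e-03]
[325. 130.] 6223 [ 3.98500e-01 -2.61800e-01 -3.36102e+01  6.90000e-03]
```

View pics/m_4.png

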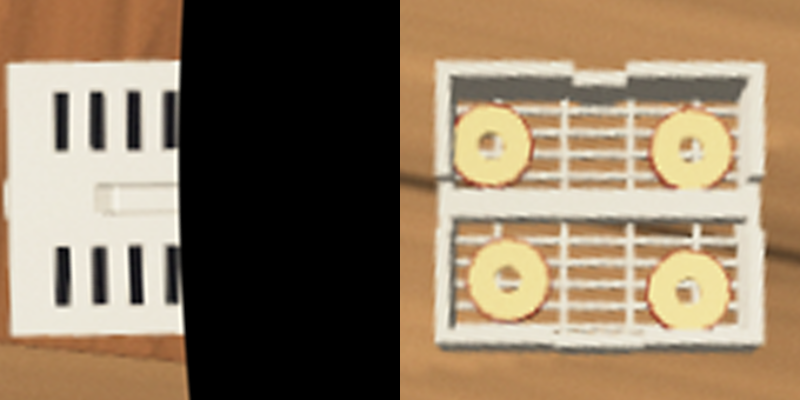

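Right panel, the tray at (0.607,-0.262): the wide notch is at the bottom (553–645 px, about 39 mm) and the narrow one at the top (573–628 px, about 23 mm). So its yaw is +11.3° as fitted.

```bash
python3 - <<'E'
from h import *
plan([.607,-.2617,.020],11.26)
c=cap('wrist');c['_w']=1
cv2.imwrite('pics/m5.png',cv2.resize(warp(c,.3985,-.2618,-33.6,.045),(400,400)))
E
```

```text
t 13.7 tcp [ 0.4779 -0.1965  0.4074] yaw y -175.1 zax [-0.0012  0.     -1.    ] j6 9.2 w 0.497
shift [ 0.1522 -0.247   0.7746] turn z -1.11
```

View pics/m5.png

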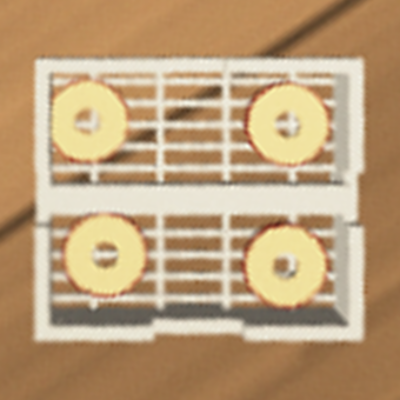

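The bottom notch runs 155–243 px (about 37 mm, wide), so that tray's yaw is −33.6° as fitted. I'll fetch the tray at (0.607,-0.262) first.

Emit:
move_arm(
  series=[
    [[0,0,0],[0.038,-0.062,0.05],0.5],
    [[0,0,0],[0.038,-0.062,0.08],0.5],
    [[0,0,0],[0.038,-0.062,0.08],0.5],
    [[0,0,0],[0.038,-0.061,0.08],0.5],
    [[0,0,-1],[0,0,0.08],0.5],
    [[0,0,-0.11],[0,0,0.08],0.5],
    [[0,0,0],[0,0,0.08],0.5],
    [[0,0,0],[0,0,0.08],0.5],
    [[0,0,0],[0,0,0.08],0.5],
    [[0,0,0],[0,0,0.04],0.5],
    [[0,0,0],[0,0,0],0.5],
  ],
)

```text
time_s: 14.85
tcp_pos: [0.5975, -0.2572, 0.0473]
ee_rot: [[0.195, -0.981, -0.009], [-0.981, -0.195, 0.002], [-0.004, 0.008, -1.0]]
wrist_force: [-0.5, -0.4, -1.1]
gripper_width: 0.496
gripper_force: 0.0
```

```bash
python3 - <<'E'
from h import *
plan([.607,-.2617,.020],11.26)
E
```

```text
t 14.85 tcp [ 0.5975 -0.2572  0.0473] yaw y -168.76 zax [-0.0088  0.002  -1.    ] j6 20.4 w 0.496
shift [ 0.0128 -0.0174  0.0543] turn z -0.003
```

Emit:
move_arm(
  series=[
    [[0,0,0],[0,0,0],0.5],
    [[0,0,0],[0,0,0],0.5],
  ],
)

```text
time_s: 15.05
tcp_pos: [0.6017, -0.2577, 0.0537]
ee_rot: [[0.197, -0.98, 0.003], [-0.98, -0.197, -0.001], [0.002, -0.003, -1.0]]
wrist_force: [-0.1, -0.2, 0.8]
gripper_width: 0.5
gripper_force: 0.0
```

```bash
python3 - <<'E'
from h import *
plan([.607,-.2617,.020],11.26)
E
```

```text
t 15.05 tcp [ 0.6017 -0.2577  0.0537] yaw y -168.66 zax [ 0.0034 -0.0011 -1.    ] j6 20.4 w 0.5
shift [ 0.0098 -0.0085  0.0675] turn z 0.015
```

Emit:
move_arm(
  series=[
    [[0,0,0],[0.0098,-0.0085,0],0.5],
    [[0,0,0],[0,0,0.03],0.5],
    [[0,0,0],[0,0,0.025],0.5],
    [[0,0,0],[0,0,0.0125],0.5],
    [[0,0,0],[0,0,0],0.5],
    [[0,0,0],[0,0,0],0],
    [[0,0,0],[0,0,0],0],
    [[0,0,0],[0,0,0],0],
    [[0,0,0],[0,0,0],0],
    [[0,0,0],[0,0,0],0],
    [[0,0,0],[0,0,0],0],
  ],
)

```text
time_s: 16.15
tcp_pos: [0.6058, -0.2609, 0.0185]
ee_rot: [[0.197, -0.98, 0.001], [-0.98, -0.197, -0.0], [0.0, -0.001, -1.0]]
wrist_force: [0.4, 0.3, 1.0]
gripper_width: 0.136
gripper_force: 30.0
```

Emit:
move_arm(
  series=[
    [[0,0,0],[0,0,-0.02],0],
    [[0,0,0],[0,0,-0.04],0],
    [[0,0,0],[0,0,-0.07],0],
    [[0,0,0],[0,0,-0.08],0],
    [[0,0,0],[0,0,-0.08],0],
    [[0,0,0],[0,0,-0.08],0],
    [[0,0,0],[0,0,-0.03],0],
    [[0,0,1],[0,0,0],0],
    [[0,0,0.12],[0,0,0],0],
    [[0,0,0],[0,0,0],0],
  ],
)

```text
time_s: 17.15
tcp_pos: [0.6049, -0.2608, 0.2177]
ee_rot: [[0.087, -0.996, -0.001], [-0.996, -0.087, 0.001], [-0.001, 0.001, -1.0]]
wrist_force: [-0.2, -0.4, -0.6]
gripper_width: 0.132
gripper_force: 30.0
```

```bash
python3 - <<'E'
from h import *
plan([.4347,.0114,.22],4.8)
E
```

```text
t 17.15 tcp [ 0.6049 -0.2608  0.2177] yaw y -174.99 zax [-1.3e-03  5.0e-04 -1.0e+00] j6 14.3 w 0.132
shift [-0.572   0.2916 -0.0039] turn z 0.036
```

Emit:
move_arm(
  series=[
    [[0,0,0],[-0.04,0.02,0],0],
    [[0,0,0],[-0.07,0.036,0],0],
    [[0,0,0],[-0.07,0.036,0],0],
    [[0,0,0],[-0.07,0.036,0],0],
    [[0,0,0],[-0.07,0.036,0],0],
    [[0,0,0],[-0.07,0.036,0],0],
    [[0,0,0],[-0.07,0.036,0],0],
    [[0,0,0],[-0.07,0.036,0],0],
    [[0,0,0],[-0.042,0.0196,0],0],
    [[0,0,0.04],[0,0,0],0],
    [[0,0,0],[0,0,0],0],
    [[0,0,0],[0,0,0],0],
  ],
)

```text
time_s: 18.35
tcp_pos: [0.4359, 0.0111, 0.2179]
ee_rot: [[0.082, -0.997, -0.0], [-0.997, -0.082, -0.0], [0.0, 0.001, -1.0]]
wrist_force: [-0.0, -0.3, -0.8]
gripper_width: 0.136
gripper_force: 30.0
```

```bash
python3 - <<'E'
from h import *
plan([.4346,.0123,.0895],4.8)
E
```

```text
t 18.35 tcp [0.4359 0.0111 0.2179] yaw y -175.3 zax [-5.e-04 -4.e-04 -1.e+00] j6 -18.3 w 0.136
shift [-0.0028  0.0022  0.2568] turn z -0.017
```

Emit:
move_arm(
  series=[
    [[0,0,0],[-0.0028,0.0022,0.04],0],
    [[0,0,0],[0,0,0.06],0],
    [[0,0,0],[0,0,0.06],0],
    [[0,0,0],[0,0,0.035],0],
    [[0,0,0],[0,0,0.02],0],
    [[0,0,0],[0,0,0.016],0],
    [[0,0,0],[0,0,0.014],0],
    [[0,0,0],[0,0,0.011],0],
    [[0,0,0],[0,0,0],0],
    [[0,0,0],[0,0,0],0],
  ],
)

```text
time_s: 19.35
tcp_pos: [0.4348, 0.0129, 0.0905]
ee_rot: [[0.082, -0.997, 0.001], [-0.997, -0.082, 0.0], [-0.0, -0.001, -1.0]]
wrist_force: [0.8, 0.1, -1.8]
gripper_width: 0.134
gripper_force: 30.0
```

Emit:
move_arm(
  series=[
    [[0,0,0],[0,0,0],0.5],
    [[0,0,0],[0,0,0],0.5],
    [[0,0,0],[0,0,0],0.5],
    [[0,0,0],[0,0,0],0.5],
    [[0,0,0],[0,0,-0.03],0.5],
    [[0,0,0],[0,0,-0.07],0.5],
    [[0,0,0],[0,0,-0.1],0.5],
    [[0,0,0],[0,0,-0.1],0.5],
    [[0,0,0],[0,0,-0.1],0.5],
    [[0,0,0],[0,0,-0.1],0.5],
    [[0,0,0],[0,0,-0.1],0.5],
    [[0,0,0],[0,0,-0.04],0.5],
  ],
)

```text
time_s: 20.55
tcp_pos: [0.4355, 0.0126, 0.4158]
ee_rot: [[0.082, -0.997, 0.009], [-0.997, -0.082, 0.002], [-0.001, -0.01, -1.0]]
wrist_force: [-0.3, 0.5, 0.1]
gripper_width: 0.5
gripper_force: 0.0
```

```bash
cat > k.py <<'E'
import sys
from h import *
from g import trays
k=int(sys.argv[1]) # trays on stack
c=cap('wrist','w_k%d.png'%k);c['_w']=1
hsv=cv2.cvtColor(c['img'],cv2.COLOR_RGB2HSV)
m=((hsv[...,1]>15)&(hsv[...,1]<75)&(hsv[...,2]>75)).astype(np.uint8)
g=hullmask(c,.4347,.0114,np.radians(4.8),.08,.08+.036*k,.075,.085)
m=m*g
m[235:]=0
m=cv2.morphologyEx(m,cv2.MORPH_CLOSE,np.ones((13,13)))
for dz in(-.006,0,.006):
    print(dz,np.round(fit(c,m,.08+.036*k-.036+dz,.08+.036*k+dz,.4347,.0114),4))
o=trays(c)
plan([.3985,-.2618,.2],-33.6)
E
python3 k.py 1
```

```text
-0.006 [4.3460e-01 3.0000e-04 6.0794e+00 1.9120e-01]
0 [4.3790e-01 5.0000e-04 4.8573e+00 1.6910e-01]
0.006 [4.3720e-01 5.0000e-04 4.6873e+00 1.5010e-01]
[152. 147.] 27425 [ 4.51600e-01 -3.03000e-02  7.11535e+01  8.85800e-01]
[329.  25.] 4508 [ 3.6300e-01 -2.5270e-01 -3.4986e+01  2.1800e-02]
[502. 186.] 9314 [ 2.0900e-02 -1.1500e-02 -5.0509e+01  5.7850e-01]
t 20.6 tcp [0.4362 0.0126 0.417 ] yaw y -175.3 zax [ 0.012   0.0022 -0.9999] j6 -18.6 w 0.5
shift [0.5414 0.1253 0.4318] turn z 6.685
```

View pics/w_k1.png

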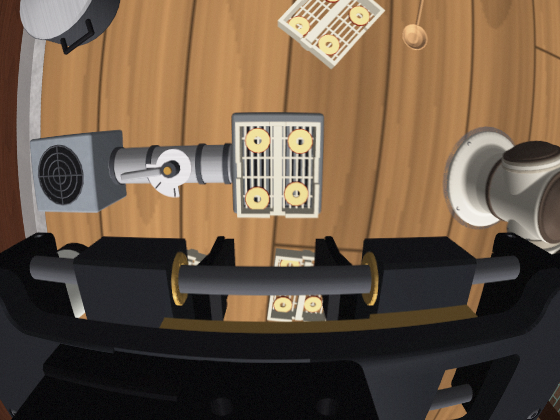

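The first tray sits level in the base at (278,165). The upper tray at (332,28) now fits 3 cm from where it was, so it was probably knocked. I'll hover over it and re-measure.

Emit:
move_arm(
  series=[
    [[0,0,0],[0.05,0.012,0],0.5],
    [[0,0,0],[0.08,0.02,0],0.5],
    [[0,0,0],[0.08,0.02,0],0.5],
    [[0,0,0],[0.08,0.02,0],0.5],
    [[0,0,0],[0.08,0.02,0],0.5],
    [[0,0,0],[0.08,0.02,0],0.5],
    [[0,0,0],[0.05,0.012,0],0.5],
    [[0,0,1],[0,0,0],0.5],
    [[0,0,1],[0,0,0],0.5],
    [[0,0,1],[0,0,0],0.5],
    [[0,0,1],[0,0,0],0.5],
    [[0,0,1],[0,0,0],0.5],
  ],
)

```text
time_s: 21.8
tcp_pos: [0.3929, -0.2414, 0.4096]
ee_rot: [[-0.41, -0.912, -0.001], [-0.912, 0.41, 0.0], [-0.0, 0.001, -1.0]]
wrist_force: [0.2, 0.9, 0.7]
gripper_width: 0.497
gripper_force: 0.0
```

Emit:
move_arm(
  series=[
    [[0,0,1],[0,0,0],0.5],
    [[0,0,0.7],[0,0,0],0.5],
    [[0,0,0],[0,0,0],0.5],
    [[0,0,0],[0,0,0],0.5],
  ],
)

```text
time_s: 22.2
tcp_pos: [0.393, -0.2414, 0.4098]
ee_rot: [[-0.553, -0.833, -0.0], [-0.833, 0.553, 0.0], [0.0, 0.0, -1.0]]
wrist_force: [0.6, -1.1, -0.8]
gripper_width: 0.498
gripper_force: 0.0
```

```bash
cat > t.py <<'E'
import sys
from h import *
from g import trays
c=cap('wrist','w_%s.png'%sys.argv[1]);c['_w']=1
o=[q for q in trays(c,amin=2500) if q[3]<.04]
for q in o: plan([q[0],q[1],.019],q[2])
if o: cv2.imwrite('pics/m_%s.png'%sys.argv[1],np.hstack([cv2.resize(warp(c,q[0],q[1],q[2],.045),(400,400)) for q in o[:2]]))
E
python3 t.py C
```

```text
[153.  87.] 5036 [ 0.493  -0.4793  6.0707  0.14  ]
[285. 150.] 6275 [ 3.64500e-01 -2.51200e-01 -3.47965e+01  5.10000e-03]
[511. 171.] 8982 [ 1.25000e-02 -2.08000e-02  9.41379e+01  5.79900e-01]
[ 45. 195.] 4266 [ 0.8392 -0.4691 70.9393  0.3249]
t 22.25 tcp [ 0.393  -0.2414  0.4099] yaw y 146.38 zax [-4.e-04  1.e-04 -1.e+00] j6 -22.3 w 0.501
shift [0.0479 0.0363 0.7818] turn z 0.206
```

Emit:
move_arm(
  series=[
    [[0,0,0.2],[0,0,0],0.5],
    [[0,0,0],[0.0479,0.0363,0],0.5],
    [[0,0,0],[0,0,0.09],0.5],
    [[0,0,0],[0,0,0.09],0.5],
    [[0,0,0],[0,0,0.09],0.5],
    [[0,0,0],[0,0,0.09],0.5],
    [[0,0,0],[0,0,0.09],0.5],
    [[0,0,0],[0,0,0.09],0.5],
    [[0,0,0],[0,0,0.09],0.5],
    [[0,0,0],[0,0,0.05],0.5],
    [[0,0,0],[0,0,0],0.5],
    [[0,0,0],[0,0,0],0.5],
  ],
)

```text
time_s: 23.45
tcp_pos: [0.3652, -0.2511, 0.0706]
ee_rot: [[-0.571, -0.821, 0.0], [-0.821, 0.571, -0.001], [0.0, -0.0, -1.0]]
wrist_force: [0.1, -1.1, 0.3]
gripper_width: 0.503
gripper_force: 0.0
```

```bash
python3 - <<'E'
from h import *
plan([.3645,-.2512,.019],-34.8)
E
```

```text
t 23.45 tcp [ 0.3652 -0.2511  0.0706] yaw y 145.2 zax [ 1.e-04 -6.e-04 -1.e+00] j6 -21.5 w 0.503
shift [0.001  0.0011 0.1032] turn z -0.001
```

Emit:
move_arm(
  series=[
    [[0,0,0],[0.001,0.001,0.05],0.5],
    [[0,0,0],[0,0,0.035],0.5],
    [[0,0,0],[0,0,0.018],0.5],
    [[0,0,0],[0,0,0],0.5],
    [[0,0,0],[0,0,0],0],
    [[0,0,0],[0,0,0],0],
    [[0,0,0],[0,0,0],0],
    [[0,0,0],[0,0,0],0],
    [[0,0,0],[0,0,0],0],
    [[0,0,0],[0,0,0],0],
  ],
)

```text
time_s: 24.45
tcp_pos: [0.3643, -0.251, 0.019]
ee_rot: [[-0.571, -0.821, 0.001], [-0.821, 0.571, -0.0], [-0.0, -0.001, -1.0]]
wrist_force: [0.0, 0.2, 2.4]
gripper_width: 0.136
gripper_force: 30.0
```

Emit:
move_arm(
  series=[
    [[0,0,0],[0,0,-0.02],0],
    [[0,0,0],[0,0,-0.04],0],
    [[0,0,0],[0,0,-0.07],0],
    [[0,0,0],[0,0,-0.08],0],
    [[0,0,0],[0,0,-0.08],0],
    [[0,0,-0.5],[0,0,-0.08],0],
    [[0,0,-1],[0,0,-0.05],0],
    [[0,0,-1],[0,0,-0.04],0],
    [[0,0,-1],[0,0,0],0],
    [[0,0,-1],[0,0,0],0],
    [[0,0,-1],[0,0,0],0],
    [[0,0,-1],[0,0,0],0],
  ],
)

```text
time_s: 25.65
tcp_pos: [0.3628, -0.2504, 0.2485]
ee_rot: [[0.046, -0.999, -0.001], [-0.999, -0.046, 0.001], [-0.001, 0.001, -1.0]]
wrist_force: [-0.1, 0.2, -1.9]
gripper_width: 0.131
gripper_force: 30.0
```

Emit:
move_arm(
  series=[
    [[0,0,-0.4],[0,0,0],0],
    [[0,0,0],[0,0,0],0],
    [[0,0,0],[0,0,0],0],
  ],
)

```text
time_s: 25.95
tcp_pos: [0.3633, -0.2506, 0.2485]
ee_rot: [[0.081, -0.997, -0.001], [-0.997, -0.081, 0.001], [-0.001, 0.001, -1.0]]
wrist_force: [-0.3, 0.2, -2.6]
gripper_width: 0.136
gripper_force: 30.0
```

```bash
python3 - <<'E'
from h import *
plan([.4347,.012,.245],4.8)
E
```

```text
t 25.95 tcp [ 0.3633 -0.2506  0.2485] yaw y -175.36 zax [-7.e-04  5.e-04 -1.e+00] j6 18.0 w 0.136
shift [-0.512  -0.1848  0.0072] turn z -0.029
```

Emit:
move_arm(
  series=[
    [[0,0,0],[-0.032,-0.012,0],0],
    [[0,0,0],[-0.064,-0.023,0],0],
    [[0,0,0],[-0.064,-0.023,0],0],
    [[0,0,0],[-0.064,-0.023,0],0],
    [[0,0,0],[-0.064,-0.023,0],0],
    [[0,0,0],[-0.064,-0.023,0],0],
    [[0,0,0],[-0.064,-0.023,0],0],
    [[0,0,0],[-0.064,-0.023,0],0],
    [[0,0,0],[-0.032,-0.012,0],0],
    [[0,0,0],[0,0,0],0],
    [[0,0,0],[0,0,0],0],
  ],
)

```text
time_s: 27.05
tcp_pos: [0.4347, 0.0119, 0.2484]
ee_rot: [[0.082, -0.997, -0.001], [-0.997, -0.082, -0.0], [0.0, 0.001, -1.0]]
wrist_force: [0.2, 0.3, -2.1]
gripper_width: 0.136
gripper_force: 30.0
```

```bash
python3 - <<'E'
from h import *
plan([.4347,.012,.1265],4.8)
E
```

```text
t 27.05 tcp [0.4347 0.0119 0.2484] yaw y -175.28 zax [-1.e-03 -3.e-04 -1.e+00] j6 -18.4 w 0.136
shift [-0.0003 -0.0004  0.2438] turn z -0.014
```

Emit:
move_arm(
  series=[
    [[0,0,0],[0,0,0.04],0],
    [[0,0,0],[0,0,0.06],0],
    [[0,0,0],[0,0,0.05],0],
    [[0,0,0],[0,0,0.03],0],
    [[0,0,0],[0,0,0.02],0],
    [[0,0,0],[0,0,0.016],0],
    [[0,0,0],[0,0,0.014],0],
    [[0,0,0],[0,0,0.014],0],
    [[0,0,0],[0,0,0],0],
    [[0,0,0],[0,0,0],0],
  ],
)

```text
time_s: 28.05
tcp_pos: [0.4351, 0.0119, 0.1267]
ee_rot: [[0.082, -0.997, 0.0], [-0.997, -0.082, 0.0], [-0.0, -0.0, -1.0]]
wrist_force: [0.6, -1.6, -2.5]
gripper_width: 0.137
gripper_force: 30.0
```

Emit:
move_arm(
  series=[
    [[0,0,0],[0,0,0],0.5],
    [[0,0,0],[0,0,0],0.5],
    [[0,0,0],[0,0,0],0.5],
    [[0,0,0],[0,0,0],0.5],
    [[0,0,0],[0,0,-0.03],0.5],
    [[0,0,0],[0,0,-0.07],0.5],
    [[0,0,0],[0,0,-0.1],0.5],
    [[0,0,0],[0,0,-0.1],0.5],
    [[0,0,0],[0,0,-0.1],0.5],
    [[0,0,0],[0,0,-0.1],0.5],
    [[0,0,0],[0,0,-0.1],0.5],
    [[0,0,0],[0,0,0],0.5],
  ],
)

```text
time_s: 29.25
tcp_pos: [0.4374, 0.0117, 0.4342]
ee_rot: [[0.082, -0.997, 0.015], [-0.997, -0.082, 0.003], [-0.002, -0.015, -1.0]]
wrist_force: [-0.2, 0.3, 0.2]
gripper_width: 0.502
gripper_force: 0.0
```

Emit:
move_arm(
  series=[
    [[0,0,0],[-0.05,-0.014,0],0.5],
    [[0,0,0],[-0.09,-0.025,0],0.5],
    [[0,0,0],[-0.09,-0.025,0],0.5],
    [[0,0,0],[-0.09,-0.025,0],0.5],
    [[0,0,0],[-0.09,-0.025,0],0.5],
    [[0,0,0],[-0.05,-0.014,0],0.5],
    [[0,0,0],[0,0,0],0.5],
    [[0,0,0],[0,0,0],0.5],
  ],
)

```text
time_s: 30.05
tcp_pos: [0.4799, 0.2466, 0.4257]
ee_rot: [[0.083, -0.997, -0.001], [-0.997, -0.083, -0.001], [0.001, 0.001, -1.0]]
wrist_force: [-0.4, -0.7, -0.5]
gripper_width: 0.493
gripper_force: 0.0
```

```bash
python3 t.py D
```

```text
[146.  80.] 32358 [4.99900e-01 8.84000e-02 1.03739e+02 8.95000e-01]
[517.  75.] 7196 [1.50000e-02 1.27000e-02 6.29699e+01 5.50800e-01]
[207. 168.] 5592 [ 5.96100e-01  2.65300e-01 -1.07598e+01  9.70000e-03]
[338. 168.] 5636 [ 0.3663  0.2458 -1.994   0.0108]
t 30.1 tcp [0.4799 0.2459 0.4263] yaw y -175.3 zax [-4.e-04 -6.e-04 -1.e+00] j6 -39.7 w 0.501
shift [-0.02   -0.2352  0.8146] turn z 2.698
t 30.1 tcp [0.4799 0.2459 0.4263] yaw y -175.3 zax [-4.e-04 -6.e-04 -1.e+00] j6 -39.7 w 0.501
shift [-0.0189  0.2261  0.8148] turn z 1.168
```

View pics/m_D.png

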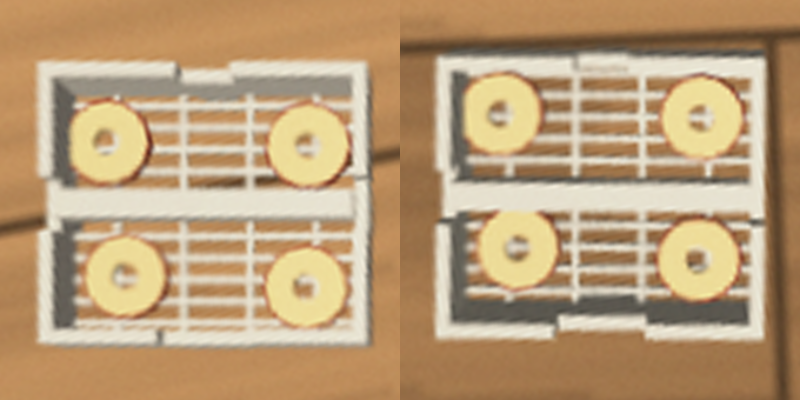

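Tray D (left panel) has its narrow notch at the top (178–232 px) and tray E (right panel) its wide notch at the bottom (555–645 px). Both yaws stand as fitted, −10.8° and −2.0°. Tray D is next.

Emit:
move_arm(
  series=[
    [[0,0,0],[-0.005,-0.0588,0],0.5],
    [[0,0,0],[-0.005,-0.0588,0],0.5],
    [[0,0,0],[-0.005,-0.0588,0],0.5],
    [[0,0,0],[-0.005,-0.0588,0],0.5],
    [[0,0,1],[0,0,0.07],0.5],
    [[0,0,1],[0,0,0.09],0.5],
    [[0,0,0.7],[0,0,0.09],0.5],
    [[0,0,0],[0,0,0.09],0.5],
    [[0,0,0],[0,0,0.09],0.5],
    [[0,0,0],[0,0,0.09],0.5],
    [[0,0,0],[0,0,0.09],0.5],
    [[0,0,0],[0,0,0.05],0.5],
  ],
)

```text
time_s: 31.3
tcp_pos: [0.5945, 0.2632, 0.0933]
ee_rot: [[-0.189, -0.982, -0.004], [-0.982, 0.189, -0.002], [0.003, 0.004, -1.0]]
wrist_force: [-0.2, -0.1, -0.2]
gripper_width: 0.498
gripper_force: 0.0
```

Emit:
move_arm(
  series=[
    [[0,0,0],[0,0,0.03],0.5],
    [[0,0,0],[0,0,0],0.5],
    [[0,0,0],[0,0,0],0.5],
  ],
)

```text
time_s: 31.6
tcp_pos: [0.5971, 0.2652, 0.0828]
ee_rot: [[-0.188, -0.982, 0.001], [-0.982, 0.188, 0.0], [-0.001, -0.001, -1.0]]
wrist_force: [0.1, 0.7, 1.5]
gripper_width: 0.499
gripper_force: 0.0
```

```bash
python3 - <<'E'
from h import *
plan([.5961,.2653,.019],-10.76)
E
```

```text
t 31.6 tcp [0.5971 0.2652 0.0828] yaw y 169.18 zax [ 1.4e-03  5.0e-04 -1.0e+00] j6 -49.0 w 0.499
shift [0.0003 0.0021 0.1275] turn z -0.01
```

Emit:
move_arm(
  series=[
    [[0,0,0],[0,0.002,0.06],0.5],
    [[0,0,0],[0,0,0.045],0.5],
    [[0,0,0],[0,0,0.0225],0.5],
    [[0,0,0],[0,0,0],0.5],
    [[0,0,0],[0,0,0],0],
    [[0,0,0],[0,0,0],0],
    [[0,0,0],[0,0,0],0],
    [[0,0,0],[0,0,0],0],
    [[0,0,0],[0,0,0],0],
    [[0,0,0],[0,0,0],0],
  ],
)

```text
time_s: 32.6
tcp_pos: [0.5957, 0.2663, 0.0184]
ee_rot: [[-0.187, -0.982, 0.001], [-0.982, 0.187, 0.0], [-0.0, -0.001, -1.0]]
wrist_force: [-0.3, -0.3, 3.0]
gripper_width: 0.134
gripper_force: 30.0
```

Emit:
move_arm(
  series=[
    [[0,0,0],[0,0,-0.02],0],
    [[0,0,0],[0,0,-0.04],0],
    [[0,0,0],[0,0,-0.07],0],
    [[0,0,0],[0,0,-0.09],0],
    [[0,0,0],[0,0,-0.09],0],
    [[0,0,0],[0,0,-0.09],0],
    [[0,0,-1],[0,0,-0.09],0],
    [[0,0,-1],[0,0,-0.05],0],
    [[0,0,-0.73],[0,0,0],0],
    [[0,0,0],[0,0,0],0],
    [[0,0,0],[0,0,0],0],
  ],
)

```text
time_s: 33.7
tcp_pos: [0.5946, 0.2658, 0.2868]
ee_rot: [[0.083, -0.997, -0.002], [-0.997, -0.083, -0.001], [0.001, 0.003, -1.0]]
wrist_force: [0.2, 0.2, -2.8]
gripper_width: 0.13
gripper_force: 30.0
```

```bash
python3 - <<'E'
from h import *
plan([.4347,.012,.285],4.8)
E
```

```text
t 33.7 tcp [0.5946 0.2658 0.2868] yaw y -175.23 zax [-0.0024 -0.001  -1.    ] j6 -33.5 w 0.13
shift [0.4792 0.361  0.0048] turn z -0.005
```

Emit:
move_arm(
  series=[
    [[0,0,0],[0.032,0.024,0],0],
    [[0,0,0],[0.06,0.045,0],0],
    [[0,0,0],[0.06,0.045,0],0],
    [[0,0,0],[0.06,0.045,0],0],
    [[0,0,0],[0.06,0.045,0],0],
    [[0,0,0],[0.06,0.045,0],0],
    [[0,0,0],[0.06,0.045,0],0],
    [[0,0,0],[0.06,0.045,0],0],
    [[0,0,0],[0.027,0.022,0],0],
    [[0,0,0],[0,0,0],0],
    [[0,0,0],[0,0,0],0],
  ],
)

```text
time_s: 34.8
tcp_pos: [0.4361, 0.0123, 0.2877]
ee_rot: [[0.084, -0.996, 0.0], [-0.996, -0.084, 0.0], [-0.0, -0.0, -1.0]]
wrist_force: [0.9, 0.0, -2.1]
gripper_width: 0.134
gripper_force: 30.0
```

```bash
python3 - <<'E'
from h import *
plan([.4347,.012,.1625],4.8)
E
```

```text
t 34.8 tcp [0.4361 0.0123 0.2877] yaw y -175.19 zax [ 1.e-04  1.e-04 -1.e+00] j6 -18.3 w 0.134
shift [0.0003 0.003  0.2504] turn z 0.003
```

Emit:
move_arm(
  series=[
    [[0,0,0],[0,0.003,0.04],0],
    [[0,0,0],[0,0,0.06],0],
    [[0,0,0],[0,0,0.055],0],
    [[0,0,0],[0,0,0.03],0],
    [[0,0,0],[0,0,0.02],0],
    [[0,0,0],[0,0,0.016],0],
    [[0,0,0],[0,0,0.015],0],
    [[0,0,0],[0,0,0.015],0],
    [[0,0,0],[0,0,0],0],
    [[0,0,0],[0,0,0],0],
  ],
)

```text
time_s: 35.8
tcp_pos: [0.4346, 0.0122, 0.1624]
ee_rot: [[0.085, -0.996, 0.001], [-0.996, -0.085, 0.0], [-0.0, -0.001, -1.0]]
wrist_force: [0.3, 1.3, -3.5]
gripper_width: 0.132
gripper_force: 30.0
```

Emit:
move_arm(
  series=[
    [[0,0,0],[0,0,0],0.5],
    [[0,0,0],[0,0,0],0.5],
    [[0,0,0],[0,0,0],0.5],
    [[0,0,0],[0,0,0],0.5],
    [[0,0,0],[0,0,-0.03],0.5],
    [[0,0,0],[0,0,-0.07],0.5],
    [[0,0,0],[0,0,-0.1],0.5],
    [[0,0,0],[0,0,-0.1],0.5],
    [[0,0,0],[0,0,-0.1],0.5],
    [[0,0,0],[0,0,-0.1],0.5],
    [[0,0,0],[0,0,-0.05],0.5],
    [[0,0,0],[0,0,0],0.5],
  ],
)

```text
time_s: 37.0
tcp_pos: [0.4356, 0.012, 0.4418]
ee_rot: [[0.085, -0.996, 0.009], [-0.996, -0.085, 0.002], [-0.001, -0.009, -1.0]]
wrist_force: [-0.2, -0.1, 0.1]
gripper_width: 0.499
gripper_force: 0.0
```

Emit:
move_arm(
  series=[
    [[0,0,0],[-0.05,0.01,0],0.5],
    [[0,0,0],[-0.09,0.018,0],0.5],
    [[0,0,0],[-0.09,0.018,0],0.5],
    [[0,0,0],[-0.09,0.018,0],0.5],
    [[0,0,0],[-0.09,0.018,0],0.5],
    [[0,0,0],[-0.068,0.014,0],0.5],
    [[0,0,1],[0,0,0],0.5],
    [[0,0,0.17],[0,0,0],0.5],
    [[0,0,0],[0,0,0],0.5],
    [[0,0,0],[0,0,0],0.5],
  ],
)

```text
time_s: 38.0
tcp_pos: [0.3664, 0.2454, 0.4372]
ee_rot: [[-0.032, -0.999, -0.0], [-0.999, 0.032, -0.0], [0.0, 0.0, -1.0]]
wrist_force: [-0.5, 0.6, 0.7]
gripper_width: 0.496
gripper_force: 0.0
```

```bash
python3 t.py E
```

```text
[112.  83.] 23859 [  0.4514   0.0552 -46.4403   0.8749]
[502.  73.] 16415 [4.0000e-03 2.6100e-02 5.6304e+01 8.1440e-01]
[274. 162.] 5604 [ 0.3667  0.2466 -1.982   0.0023]
t 38.05 tcp [0.3664 0.2454 0.4373] yaw y 178.15 zax [-0. -0. -1.] j6 -56.9 w 0.499
shift [-2.600e-03 -5.000e-04  8.366e-01] turn z 0.023
```

Emit:
move_arm(
  series=[
    [[0,0,0.02],[-0.0026,0,0.06],0.5],
    [[0,0,0],[0,0,0.09],0.5],
    [[0,0,0],[0,0,0.09],0.5],
    [[0,0,0],[0,0,0.09],0.5],
    [[0,0,0],[0,0,0.09],0.5],
    [[0,0,0],[0,0,0.09],0.5],
    [[0,0,0],[0,0,0.09],0.5],
    [[0,0,0],[0,0,0.09],0.5],
    [[0,0,0],[0,0,0.06],0.5],
    [[0,0,0],[0,0,0.03],0.5],
    [[0,0,0],[0,0,0],0.5],
    [[0,0,0],[0,0,0],0.5],
  ],
)

```text
time_s: 39.25
tcp_pos: [0.3669, 0.2474, 0.0478]
ee_rot: [[-0.034, -0.999, 0.001], [-0.999, 0.034, 0.0], [-0.0, -0.001, -1.0]]
wrist_force: [0.4, -0.8, -0.7]
gripper_width: 0.5
gripper_force: 0.0
```

```bash
python3 - <<'E'
from h import *
plan([.3667,.2466,.019],-1.98)
E
```

```text
t 39.25 tcp [0.3669 0.2474 0.0478] yaw y 178.04 zax [ 6.e-04  3.e-04 -1.e+00] j6 -57.1 w 0.5
shift [0.0017 0.0005 0.0576] turn z 0.004
```

Emit:
move_arm(
  series=[
    [[0,0,0],[0.0017,0,0.025],0.5],
    [[0,0,0],[0,0,0.02],0.5],
    [[0,0,0],[0,0,0.012],0.5],
    [[0,0,0],[0,0,0],0.5],
    [[0,0,0],[0,0,0],0],
    [[0,0,0],[0,0,0],0],
    [[0,0,0],[0,0,0],0],
    [[0,0,0],[0,0,0],0],
    [[0,0,0],[0,0,0],0],
    [[0,0,0],[0,0,0],0],
  ],
)

```text
time_s: 40.25
tcp_pos: [0.3664, 0.2467, 0.019]
ee_rot: [[-0.034, -0.999, 0.0], [-0.999, 0.034, 0.0], [-0.0, -0.0, -1.0]]
wrist_force: [-0.3, 0.3, 1.9]
gripper_width: 0.138
gripper_force: 30.0
```

Emit:
move_arm(
  series=[
    [[0,0,0],[0,0,-0.02],0],
    [[0,0,0],[0,0,-0.04],0],
    [[0,0,0],[0,0,-0.07],0],
    [[0,0,0],[0,0,-0.09],0],
    [[0,0,0],[0,0,-0.09],0],
    [[0,0,0],[0,0,-0.09],0],
    [[0,0,0],[0,0,-0.09],0],
    [[0,0,-1],[0,0,-0.08],0],
    [[0,0,-0.18],[0,0,-0.04],0],
    [[0,0,0],[0,0,0],0],
    [[0,0,0],[0,0,0],0],
  ],
)

```text
time_s: 41.35
tcp_pos: [0.3654, 0.2459, 0.323]
ee_rot: [[0.083, -0.997, -0.002], [-0.997, -0.083, -0.0], [0.0, 0.002, -1.0]]
wrist_force: [0.2, 0.5, -2.3]
gripper_width: 0.133
gripper_force: 30.0
```

```bash
python3 - <<'E'
from h import *
plan([.4347,.0118,.325],4.8)
E
```

```text
t 41.35 tcp [0.3654 0.2459 0.323 ] yaw y -175.23 zax [-1.8e-03 -3.0e-04 -1.0e+00] j6 -50.4 w 0.133
shift [ 0.4782 -0.0992 -0.0041] turn z -0.005
```

Emit:
move_arm(
  series=[
    [[0,0,0],[0.035,-0.007,0],0],
    [[0,0,0],[0.068,-0.014,0],0],
    [[0,0,0],[0.068,-0.014,0],0],
    [[0,0,0],[0.068,-0.014,0],0],
    [[0,0,0],[0.068,-0.014,0],0],
    [[0,0,0],[0.068,-0.014,0],0],
    [[0,0,0],[0.068,-0.014,0],0],
    [[0,0,0],[0.035,-0.008,0],0],
    [[0,0,0],[0,0,0],0],
    [[0,0,0],[0,0,0],0],
  ],
)

```text
time_s: 42.35
tcp_pos: [0.4348, 0.0122, 0.322]
ee_rot: [[0.082, -0.997, -0.004], [-0.997, -0.082, -0.001], [0.0, 0.004, -1.0]]
wrist_force: [-0.5, 0.3, -1.8]
gripper_width: 0.134
gripper_force: 30.0
```

```bash
python3 - <<'E'
from h import *
plan([.4347,.0118,.1985],4.8)
E
```

```text
t 42.35 tcp [0.4348 0.0122 0.322 ] yaw y -175.27 zax [-3.9e-03 -8.0e-04 -1.0e+00] j6 -18.4 w 0.134
shift [ 0.0008 -0.0007  0.247 ] turn z -0.012
```

Emit:
move_arm(
  series=[
    [[0,0,0],[0,0,0.04],0],
    [[0,0,0],[0,0,0.06],0],
    [[0,0,0],[0,0,0.055],0],
    [[0,0,0],[0,0,0.03],0],
    [[0,0,0],[0,0,0.02],0],
    [[0,0,0],[0,0,0.016],0],
    [[0,0,0],[0,0,0.014],0],
    [[0,0,0],[0,0,0.012],0],
    [[0,0,0],[0,0,0],0],
    [[0,0,0],[0,0,0],0],
  ],
)

```text
time_s: 43.35
tcp_pos: [0.4357, 0.0124, 0.2004]
ee_rot: [[0.084, -0.996, 0.0], [-0.996, -0.084, -0.0], [0.0, -0.0, -1.0]]
wrist_force: [1.3, -1.5, -2.9]
gripper_width: 0.136
gripper_force: 30.0
```

Emit:
move_arm(
  series=[
    [[0,0,0],[0,0,0.0035],0],
    [[0,0,0],[0,0,0],0],
    [[0,0,0],[0,0,0],0.5],
    [[0,0,0],[0,0,0],0.5],
    [[0,0,0],[0,0,0],0.5],
    [[0,0,0],[0,0,-0.03],0.5],
    [[0,0,0],[0,0,-0.07],0.5],
    [[0,0,0],[0,0,-0.1],0.5],
    [[0,0,0],[0,0,-0.1],0.5],
    [[0,0,0],[0,0,-0.1],0.5],
    [[0,0,0],[0,0,-0.1],0.5],
    [[0,0,0],[0,0,0],0.5],
  ],
)

```text
time_s: 44.55
tcp_pos: [0.4378, 0.0125, 0.4561]
ee_rot: [[0.084, -0.996, 0.015], [-0.996, -0.084, 0.003], [-0.002, -0.015, -1.0]]
wrist_force: [0.1, 0.2, -0.3]
gripper_width: 0.496
gripper_force: 0.0
```

```bash
cat > s.py <<'E'
import sys
from h import *
c=cap('scene');
P=proj(c,[.435,.011,.15]).astype(int);k=c['img'][P[1]-75:P[1]+60,P[0]-60:P[0]+60,::-1]
w=cap('wrist');w['_w']=1
cv2.imwrite('pics/'+sys.argv[1],np.hstack([cv2.resize(k,(356,400),interpolation=cv2.INTER_CUBIC),cv2.resize(warp(w,.4347,.0114,4.8,float(sys.argv[2])),(400,400))]))
plan([.4926,-.4759,.5],4.8)
E
python3 s.py s1.png .224
```

```text
t 44.65 tcp [0.4358 0.0129 0.4493] yaw y -175.18 zax [ 0.0021  0.0018 -1.    ] j6 -18.3 w 0.503
shift [ 0.9836 -0.0312 -0.1029] turn z 0.004
```

View pics/s1.png

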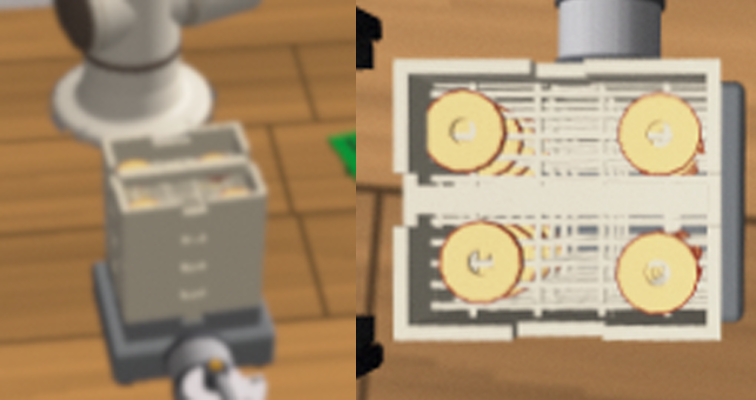

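The scene crop shows all four trays flush on the base, with no gaps. In the rectified top view the top rim is centred (557,199 against 556,200 expected) and its wide notch is at the bottom. Next is the lid.

Emit:
move_arm(
  series=[
    [[0,0,0],[0.05,0,0],0.5],
    [[0,0,0],[0.08,-0.003,0],0.5],
    [[0,0,0],[0.085,-0.003,0],0.5],
    [[0,0,0],[0.085,-0.003,0],0.5],
    [[0,0,0],[0.085,-0.003,0],0.5],
    [[0,0,0],[0.085,-0.003,0],0.5],
    [[0,0,0],[0.085,-0.003,0],0.5],
    [[0,0,0],[0.085,-0.003,0],0.5],
    [[0,0,0],[0.085,-0.003,0],0.5],
    [[0,0,0],[0.085,-0.003,0],0.5],
    [[0,0,0],[0.085,-0.003,0],0.5],
    [[0,0,0],[0.0886,-0.001,0],0.5],
  ],
)

```text
time_s: 45.85
tcp_pos: [0.4923, -0.4775, 0.4461]
ee_rot: [[0.084, -0.996, -0.003], [-0.996, -0.084, 0.003], [-0.003, 0.003, -1.0]]
wrist_force: [0.8, 0.2, 1.1]
gripper_width: 0.504
gripper_force: 0.0
```

Emit:
move_arm(
  series=[
    [[0,0,0],[0,0,0],0.5],
    [[0,0,0],[0,0,0],0.5],
  ],
)

```text
time_s: 46.05
tcp_pos: [0.4925, -0.4771, 0.4444]
ee_rot: [[0.082, -0.997, -0.006], [-0.997, -0.082, 0.004], [-0.005, 0.005, -1.0]]
wrist_force: [0.0, 1.0, -0.1]
gripper_width: 0.499
gripper_force: 0.0
```

```bash
python3 - <<'E'
from h import *
from f import fitall
fitall('wrist',[('lid_mid',.023,.029)])
plan([.4926,-.4759,.035],4.8)
E
```

```text
lid_mid 0.66 [272. 160.] 5258 [ 0.4931 -0.4763  5.01    0.0096]
lid_mid 0.42 [232. 145.] 5067 [ 0.5224 -0.5059 93.6754  0.5106]
t 46.15 tcp [ 0.4923 -0.4756  0.4479] yaw y -175.16 zax [-1.4e-03  9.0e-04 -1.0e+00] j6 35.4 w 0.499
shift [ 0.0015 -0.0015  0.8258] turn z 0.008
```

Emit:
move_arm(
  series=[
    [[0,0,0],[0.001,-0.001,0.06],0.5],
    [[0,0,0],[0,0,0.09],0.5],
    [[0,0,0],[0,0,0.09],0.5],
    [[0,0,0],[0,0,0.09],0.5],
    [[0,0,0],[0,0,0.09],0.5],
    [[0,0,0],[0,0,0.09],0.5],
    [[0,0,0],[0,0,0.09],0.5],
    [[0,0,0],[0,0,0.09],0.5],
    [[0,0,0],[0,0,0.06],0.5],
    [[0,0,0],[0,0,0.04],0.5],
    [[0,0,0],[0,0,0],0.5],
    [[0,0,0],[0,0,0],0.5],
  ],
)

```text
time_s: 47.35
tcp_pos: [0.4937, -0.4762, 0.0553]
ee_rot: [[0.086, -0.996, 0.001], [-0.996, -0.086, -0.001], [0.002, -0.001, -1.0]]
wrist_force: [-0.8, 0.9, 0.4]
gripper_width: 0.498
gripper_force: 0.0
```

```bash
python3 - <<'E'
from h import *
plan([.4929,-.4761,.0345],4.9)
E
```

```text
t 47.35 tcp [ 0.4937 -0.4762  0.0553] yaw y -175.08 zax [ 0.0013 -0.0014 -1.    ] j6 35.4 w 0.498
shift [-0.0004  0.0017  0.0415] turn z 0.004
```

Emit:
move_arm(
  series=[
    [[0,0,0],[0,0.0015,0.02],0.5],
    [[0,0,0],[0,0,0.0215],0.5],
    [[0,0,0],[0,0,0],0.5],
    [[0,0,0],[0,0,0],0],
    [[0,0,0],[0,0,0],0],
    [[0,0,0],[0,0,0],0],
    [[0,0,0],[0,0,0],0],
    [[0,0,0],[0,0,0],0],
    [[0,0,0],[0,0,0],0],
  ],
)

```text
time_s: 48.25
tcp_pos: [0.4924, -0.4769, 0.0331]
ee_rot: [[0.084, -0.996, 0.0], [-0.996, -0.084, -0.0], [0.0, -0.0, -1.0]]
wrist_force: [0.3, -0.5, -0.0]
gripper_width: 0.136
gripper_force: 30.0
```

Emit:
move_arm(
  series=[
    [[0,0,0],[0,0,-0.02],0],
    [[0,0,0],[0,0,-0.04],0],
    [[0,0,0],[0,0,-0.07],0],
    [[0,0,0],[0,0,-0.09],0],
    [[0,0,0],[0,0,-0.09],0],
    [[0,0,0],[0,0,-0.09],0],
    [[0,0,0],[0,0,-0.09],0],
    [[0,0,0],[0,0,-0.08],0],
    [[0,0,0],[0,0,-0.04],0],
    [[0,0,0],[0,0,0],0],
    [[0,0,0],[0,0,0],0],
  ],
)

```text
time_s: 49.35
tcp_pos: [0.4919, -0.4762, 0.3372]
ee_rot: [[0.084, -0.996, -0.0], [-0.996, -0.084, 0.001], [-0.001, 0.0, -1.0]]
wrist_force: [-0.1, -0.9, -1.5]
gripper_width: 0.134
gripper_force: 30.0
```

```bash
python3 - <<'E'
from h import *
plan([.4347,.0118,.34],4.8)
E
```

```text
t 49.35 tcp [ 0.4919 -0.4762  0.3372] yaw y -175.19 zax [-3.0e-04  1.4e-03 -1.0e+00] j6 35.4 w 0.134
shift [-0.9821  0.0321 -0.0041] turn z 0.001
```

Emit:
move_arm(
  series=[
    [[0,0,0],[-0.04,0,0],0],
    [[0,0,0],[-0.08,0.003,0],0],
    [[0,0,0],[-0.09,0.003,0],0],
    [[0,0,0],[-0.09,0.003,0],0],
    [[0,0,0],[-0.09,0.003,0],0],
    [[0,0,0],[-0.09,0.003,0],0],
    [[0,0,0],[-0.09,0.003,0],0],
    [[0,0,0],[-0.09,0.003,0],0],
    [[0,0,0],[-0.09,0.003,0],0],
    [[0,0,0],[-0.09,0.003,0],0],
    [[0,0,0],[-0.09,0.003,0],0],
    [[0,0,0],[-0.05,0.005,0],0],
  ],
)

```text
time_s: 50.55
tcp_pos: [0.4319, 0.0123, 0.3357]
ee_rot: [[0.086, -0.996, -0.004], [-0.996, -0.086, -0.001], [0.0, 0.004, -1.0]]
wrist_force: [-0.3, 0.4, -2.2]
gripper_width: 0.138
gripper_force: 30.0
```

Emit:
move_arm(
  series=[
    [[0,0,0],[0,0,0],0],
    [[0,0,0],[0,0,0],0],
    [[0,0,0],[0,0,0],0],
  ],
)

```text
time_s: 50.85
tcp_pos: [0.4332, 0.0094, 0.3368]
ee_rot: [[0.083, -0.997, -0.002], [-0.997, -0.083, -0.001], [0.001, 0.002, -1.0]]
wrist_force: [-0.3, -0.3, -1.4]
gripper_width: 0.133
gripper_force: 30.0
```

```bash
python3 - <<'E'
from h import *
plan([.4347,.0118,.234],4.8)
E
```

```text
t 50.85 tcp [0.4332 0.0094 0.3368] yaw y -175.24 zax [-2.2e-03 -8.0e-04 -1.0e+00] j6 -18.1 w 0.133
shift [-0.0047 -0.0038  0.2056] turn z -0.006
```

Emit:
move_arm(
  series=[
    [[0,0,0],[-0.0035,-0.0028,0.04],0],
    [[0,0,0],[0,0,0.055],0],
    [[0,0,0],[0,0,0.035],0],
    [[0,0,0],[0,0,0.025],0],
    [[0,0,0],[0,0,0.018],0],
    [[0,0,0],[0,0,0.014],0],
    [[0,0,0],[0,0,0.012],0],
    [[0,0,0],[0,0,0.0076],0],
    [[0,0,0],[0,0,0],0],
    [[0,0,0],[0,0,0],0],
  ],
)

```text
time_s: 51.85
tcp_pos: [0.4349, 0.0116, 0.2348]
ee_rot: [[0.084, -0.996, 0.0], [-0.996, -0.084, -0.001], [0.001, -0.0, -1.0]]
wrist_force: [0.8, -3.9, -1.2]
gripper_width: 0.134
gripper_force: 30.0
```

Emit:
move_arm(
  series=[
    [[0,0,0],[0,0,0],0.5],
    [[0,0,0],[0,0,0],0.5],
    [[0,0,0],[0,0,0],0.5],
    [[0,0,0],[0,0,0],0.5],
    [[0,0,0],[0,0,-0.03],0.5],
    [[0,0,0],[0,0,-0.07],0.5],
    [[0,0,0],[0,0,-0.1],0.5],
    [[0,0,0],[0,0,-0.1],0.5],
    [[0,0,0],[0,0,-0.1],0.5],
    [[0,0,0],[0,0,-0.05],0.5],
    [[0,0,0],[0,0,0],0.5],
    [[0,0,0],[0,0,0],0.5],
  ],
)

```text
time_s: 53.05
tcp_pos: [0.4348, 0.0123, 0.4594]
ee_rot: [[0.084, -0.996, 0.0], [-0.996, -0.084, 0.001], [-0.001, -0.0, -1.0]]
wrist_force: [1.0, 0.5, -0.2]
gripper_width: 0.501
gripper_force: 0.0
```

Emit:
move_arm(
  series=[
    [[0,0,0],[0,-0.08,0],0.5],
    [[0,0,0],[0,-0.09,0],0.5],
    [[0,0,0],[0,-0.09,0],0.5],
    [[0,0,0],[0,-0.07,0],0.5],
    [[0,0,0],[0,0,0],0.5],
    [[0,0,0],[0,0,0],0.5],
  ],
)

```text
time_s: 53.65
tcp_pos: [0.5996, 0.0259, 0.4564]
ee_rot: [[0.084, -0.996, -0.006], [-0.996, -0.084, -0.001], [0.001, 0.006, -1.0]]
wrist_force: [-0.4, -0.7, -0.1]
gripper_width: 0.499
gripper_force: 0.0
```

```bash
cat > d.py <<'E'
import sys
from h import *
s=cap('scene');P=proj(s,[.5,.02,.17]).astype(int);k=s['img'][P[1]-80:P[1]+80,P[0]-70:P[0]+74,::-1]
c=cap('wrist');c['_w']=1
for t in ['damper_pivot','damper_grip','lid_mid']:
    for d in r.pinpoint(t,'wrist'): print(t,round(d['score'],2),np.round(d['centre'],1),at(c,d['centre'],.227 if t[0]=='l' else .102).round(4))
a=np.radians(4.8);pv=np.array([.4347,.0114])+.165*np.array([np.cos(a),np.sin(a)]);print('pivot',pv)
cv2.imwrite('pics/'+sys.argv[1],np.hstack([cv2.resize(k,(360,400),interpolation=cv2.INTER_CUBIC),cv2.resize(warp(c,*pv,4.8,.111,hw=.1),(400,400))]))
plan([.6,.04,.3],4.8)
E
python3 d.py d1.png
```

```text
damper_pivot 0.84 [271.6 163.2] [0.6022 0.0218 0.102 ]
damper_grip 0.92 [235.4 169. ] [0.6596 0.0358 0.102 ]
lid_mid 0.87 [399.5 182. ] [0.4369 0.0134 0.227 ]
pivot [0.59912132 0.02520684]
t 53.9 tcp [0.5981 0.0256 0.4609] yaw y -175.17 zax [ 2.e-03  6.e-04 -1.e+00] j6 -13.1 w 0.496
shift [-0.0283 -0.0055  0.3219] turn z 0.006
```

View pics/d1.png

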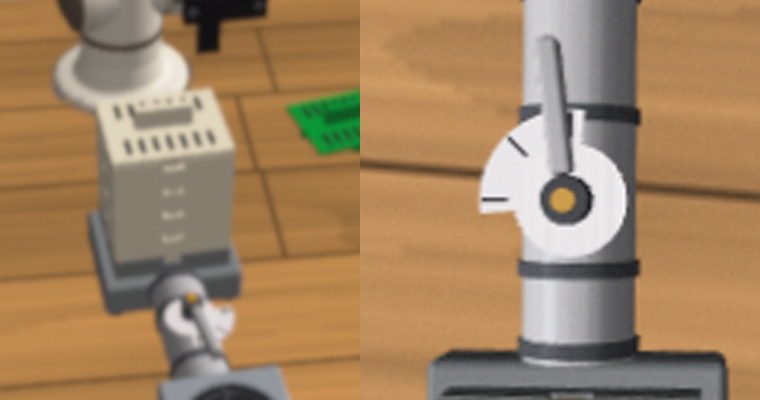

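The lid sits flush on the stack (165,110 in the scene crop). The rectified view has the damper pivot at (563,200) and the lever end at (546,40), so the damper reads about 84°. The middle mark is at (517,146). I'll pinch the lever at 62 mm and swing it +39°.

Emit:
move_arm(
  series=[
    [[0,0,1],[0,0,0],0.5],
    [[0,0,1],[0,0,0],0.5],
    [[0,0,1],[0,0,0],0.5],
    [[0,0,1],[0,0,0],0.5],
    [[0,0,1],[0,0,0],0.5],
    [[0,0,1],[0,0,0],0.5],
    [[0,0,1],[0,0,0],0.5],
    [[0,0,1],[0,0,0],0.5],
    [[0,0,1],[0,0,0],0.5],
    [[0,0,1],[0,0,0],0.5],
    [[0,0,1],[0,0,0],0.5],
    [[0,0,1],[0,0,0],0.5],
  ],
)

```text
time_s: 55.1
tcp_pos: [0.5983, 0.0257, 0.4607]
ee_rot: [[-0.9, -0.436, 0.002], [-0.436, 0.9, 0.001], [-0.002, -0.0, -1.0]]
wrist_force: [0.9, -0.0, -0.1]
gripper_width: 0.502
gripper_force: 0.0
```

Emit:
move_arm(
  series=[
    [[0,0,1],[0,0,0],0.5],
    [[0,0,1],[0,0,0],0.5],
    [[0,0,0.7],[0,0,0],0.5],
    [[0,0,0],[0,0,0],0.5],
    [[0,0,0],[0,0,0],0.5],
  ],
)

```text
time_s: 55.6
tcp_pos: [0.5987, 0.0257, 0.4604]
ee_rot: [[-0.983, -0.185, 0.001], [-0.185, 0.983, 0.0], [-0.001, 0.0, -1.0]]
wrist_force: [-0.0, 0.6, 0.1]
gripper_width: 0.495
gripper_force: 0.0
```

```bash
python3 - <<'E'
from h import *
plan([.6604,.036,.088],100.7)
print(np.round(r.sense()['joints'],1))
E
```

```text
t 55.6 tcp [0.5987 0.0257 0.4604] yaw y 100.69 zax [ 1.3e-03  4.0e-04 -1.0e+00] j6 -97.2 w 0.495
shift [-0.1241 -0.0027  0.7449] turn z -0.002
[ 17.9  16.5  25.3  -0.  -98.7 -97.2]
```

Emit:
move_arm(
  series=[
    [[0,0,0],[-0.062,-0.0014,0],0.5],
    [[0,0,0],[-0.062,-0.0013,0],0.5],
    [[0,0,0],[0,0,0.09],0.5],
    [[0,0,0],[0,0,0.09],0.5],
    [[0,0,0],[0,0,0.09],0.5],
    [[0,0,0],[0,0,0.09],0.5],
    [[0,0,0],[0,0,0.06],0.5],
    [[0,0,0],[0,0,0.05],0.5],
    [[0,0,0],[0,0,0],0.5],
    [[0,0,0],[0,0,0],0.5],
  ],
)

```text
time_s: 56.6
tcp_pos: [0.6609, 0.0357, 0.2255]
ee_rot: [[-0.983, -0.185, 0.001], [-0.185, 0.983, -0.001], [-0.001, -0.001, -1.0]]
wrist_force: [0.5, -0.4, 0.9]
gripper_width: 0.5
gripper_force: 0.0
```

```bash
python3 - <<'E'
from h import *
plan([.6604,.036,.088],100.7)
c=cap('scene');cv2.imwrite('pics/d2.png',c['img'][40:370,120:520,::-1])
E
```

```text
t 56.6 tcp [0.6609 0.0357 0.2255] yaw y 100.64 zax [ 9.e-04 -6.e-04 -1.e+00] j6 -96.5 w 0.5
shift [0.001  0.0009 0.2749] turn z -0.01
```

View pics/d2.png

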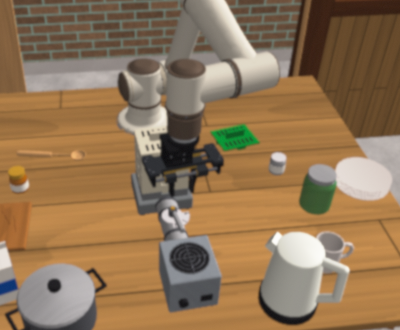

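The scene crop shows the gripper over the lever at (172,195). The forearm passes high and to the side of the stack, so it is clear to descend.

Emit:
move_arm(
  series=[
    [[0,0,0],[0.001,0.001,0.03],0.5],
    [[0,0,0],[0,0,0.05],0.5],
    [[0,0,0],[0,0,0.05],0.5],
    [[0,0,0],[0,0,0.05],0.5],
    [[0,0,0],[0,0,0.04],0.5],
    [[0,0,0],[0,0,0.03],0.5],
    [[0,0,0],[0,0,0.02],0.5],
    [[0,0,0],[0,0,0.005],0.5],
    [[0,0,0],[0,0,0],0.5],
  ],
)

```text
time_s: 57.55
tcp_pos: [0.6607, 0.0363, 0.0881]
ee_rot: [[-0.983, -0.184, 0.002], [-0.184, 0.983, 0.0], [-0.002, -0.0, -1.0]]
wrist_force: [0.0, -0.9, -0.6]
gripper_width: 0.5
gripper_force: 0.0
```

Emit:
move_arm(
  series=[
    [[0,0,0],[0,0,0],0],
    [[0,0,0],[0,0,0],0],
    [[0,0,0],[0,0,0],0],
    [[0,0,0],[0,0,0],0],
    [[0,0,0],[0,0,0],0],
    [[0,0,0],[0,0,0],0],
  ],
)

```text
time_s: 58.15
tcp_pos: [0.66, 0.036, 0.0873]
ee_rot: [[-0.983, -0.184, 0.0], [-0.184, 0.983, -0.0], [-0.0, -0.0, -1.0]]
wrist_force: [-0.3, -0.2, 0.7]
gripper_width: 0.136
gripper_force: 30.0
```

```bash
python3 - <<'E'
from h import *
plan([.6604,.036,.088],100.7)
s=r.sense();t=np.array(s['tcp_pos']);p=np.array([.5995,.0245]);d=t[:2]-p;R=np.array(s['ee_rot'])
print('radius',np.hypot(*d),'ang',np.degrees(np.arctan2(d[1],d[0])))
# arc rows: rotate by dth per row, tool-frame shift
for n,dth in ((10,3.9),):
    rr=np.hypot(*d);th=np.radians(dth);ph=np.arctan2(d[1],d[0])
    ch=rr*np.array([np.cos(ph+th)-np.cos(ph),np.sin(ph+th)-np.sin(ph)])
    print('per-row turn',-th/.1,'shift',(R.T@np.r_[ch,0]/.5).round(4))
E
```

```text
t 58.15 tcp [0.66   0.036  0.0873] yaw y 100.63 zax [ 2.e-04 -5.e-04 -1.e+00] j6 -96.5 w 0.136
shift [-0.0007 -0.0001 -0.0015] turn z -0.013
radius 0.06161105742237591 ang 10.746073936990634
per-row turn -0.6806784082777885 shift [ 0.0003  0.0084 -0.    ]
```

Emit:
move_arm(
  series=[
    [[0,0,-0.68],[0.0003,0.0084,0],0],
    [[0,0,-0.68],[0.0003,0.0084,0],0],
    [[0,0,-0.68],[0.0003,0.0084,0],0],
    [[0,0,-0.68],[0.0003,0.0084,0],0],
    [[0,0,-0.68],[0.0003,0.0084,0],0],
    [[0,0,-0.68],[0.0003,0.0084,0],0],
    [[0,0,-0.68],[0.0003,0.0084,0],0],
    [[0,0,-0.68],[0.0003,0.0084,0],0],
    [[0,0,-0.68],[0.0003,0.0084,0],0],
    [[0,0,-0.68],[0.0003,0.0084,0],0],
    [[0,0,0],[0,0,0],0],
    [[0,0,0],[0,0,0],0],
  ],
)

```text
time_s: 59.35
tcp_pos: [0.6391, 0.0713, 0.0872]
ee_rot: [[-0.649, -0.76, -0.001], [-0.76, 0.649, -0.001], [0.001, -0.0, -1.0]]
wrist_force: [-0.1, -3.9, 1.2]
gripper_width: 0.135
gripper_force: 30.0
```

```bash
python3 - <<'E'
from h import *
s=r.sense();t=np.array(s['tcp_pos']);d=t[:2]-np.array([.5995,.0245])
print('radius',np.hypot(*d),'ang',np.degrees(np.arctan2(d[1],d[0])));plan(t,139.8);print(s['wrist_force'])
E
```

```text
radius 0.06128622016318409 ang 49.74191586234603
t 59.35 tcp [0.6391 0.0713 0.0872] yaw y 139.5 zax [-5.e-04 -9.e-04 -1.e+00] j6 -61.3 w 0.135
shift [0. 0. 0.] turn z -0.052
[-0.0931597  -3.89551217  1.23848628]
```

Angle 49.7° − 4.8° ≈ 45°. I'll release, rise, and check.

Emit:
move_arm(
  series=[
    [[0,0,0],[0,0,0],0.4],
    [[0,0,0],[0,0,0],0.4],
    [[0,0,0],[0,0,0],0.4],
    [[0,0,0],[0,0,0],0.4],
    [[0,0,0],[0,0,-0.03],0.4],
    [[0,0,0],[0,0,-0.06],0.4],
    [[0,0,0],[0,0,-0.08],0.4],
    [[0,0,0],[0,0,-0.1],0.4],
    [[0,0,0],[0,0,-0.1],0.4],
    [[0,0,0],[0,0,-0.1],0.4],
    [[0,0,0],[0,0,-0.1],0.4],
    [[0,0,0],[0,0,-0.1],0.4],
  ],
)

```text
time_s: 60.55
tcp_pos: [0.6386, 0.0719, 0.4245]
ee_rot: [[-0.649, -0.761, 0.001], [-0.761, 0.649, 0.001], [-0.001, -0.0, -1.0]]
wrist_force: [0.6, 1.3, 0.3]
gripper_width: 0.4
gripper_force: 0.0
```

Emit:
move_arm(
  series=[
    [[0,0,0],[0,0,-0.06],0.4],
    [[0,0,0],[0,0,0],0.4],
    [[0,0,0],[0,0,0],0.4],
  ],
)

```text
time_s: 60.85
tcp_pos: [0.6392, 0.0722, 0.4522]
ee_rot: [[-0.649, -0.761, 0.001], [-0.761, 0.649, 0.001], [-0.001, 0.0, -1.0]]
wrist_force: [0.6, 0.1, -1.0]
gripper_width: 0.4
gripper_force: 0.0
```

```bash
python3 d.py d3.png
```

```text
damper_pivot 0.68 [271.  126.4] [0.601  0.0211 0.102 ]
damper_grip 0.79 [271.8 167.4] [0.642  0.0711 0.102 ]
lid_mid 0.96 [506.7 112.4] [0.3212 0.2044 0.227 ]
lid_mid 0.88 [372.   40.3] [0.4351 0.0153 0.227 ]
pivot [0.59912132 0.02520684]
t 61.1 tcp [0.639  0.0719 0.4505] yaw y 139.55 zax [-2.9e-03 -9.0e-04 -1.0e+00] j6 -61.3 w 0.401
shift [0.0984 0.0175 0.3012] turn z -7.897
```

View pics/d3.png

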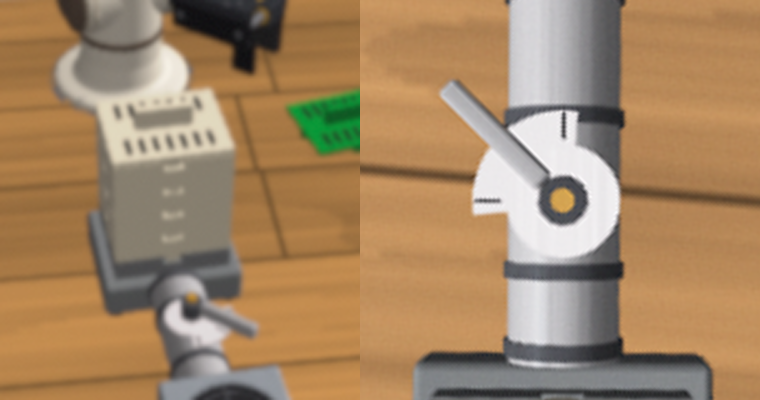

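The lever runs from (563,200) to (450,87), i.e. 45°, covering the middle mark. The lid is flush on the stack and the gripper is clear. Handing in.

```bash
python3 -c "
from station import r
print(r.finish_job())"
```

```text
the job is handed in; nothing more can be done
None
```

I handed the job in at about 61 s: all four trays and the lid are stacked flush on the dryer, the damper reads 45°, and the gripper is clear. The judge returned no verdict, and I didn't re-measure the jars or the tin at the end.

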